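# Jack a sunken well insert up and weigh it

### The arm

A 7-joint arm with a two-finger parallel gripper is mounted at the origin on a cart in front of the work surface, level with it; the furniture and walls round the work are solid. World frame = base frame: x ahead of the robot, y to its left, z up, the work surface at z = 0. Lengths are in m, angles in degrees, forces in N, time in s.
With the tool pointing down it reaches from about 0.425 to 0.95 m from the base axis. Payload 4.7 kg.
Tool frame: the origin (TCP) lies between the finger pads; the fingertips stand tcp_to_tips ahead of it and the grasp point (between the pads) lies 11 mm behind it (tcp_to_tips is the distance from the TCP to the fingertips, in m); z points along the fingers, x is the direction in which the jaws open and shut, and the axes are right-handed (so a half turn about z gives the same grasp; the last joint's range is limited). The gripper opens to 87 mm and grips with 3 to 60 N. Pads are 19 mm wide; open, the fingers measure 117 mm over their backs; the gripper's body (75 mm by 190 mm) begins 51 mm behind the grasp point.
Start: joints at [64.062, 26.849, -2.785, 87.806, 1.381, 65.374, -4.715], TCP at [0.278, -0.615, 0.231] pointing down, gripper open.
Joint ranges: [-148.3, 148.3], [-19.14, 114.17], [-79.39, 73.82], [5.75, 140.21], [-59.74, 239.74], [12.07, 113.84], [-152.46, 152.46]. Speed limits (degrees/s): [147.25, 147.25, 180, 180, 180, 180, 180].

### API

Orientations are given as [roll, pitch, yaw] about the fixed x, y, z axes, in that order (R = Rz(yaw) Ry(pitch) Rx(roll)).
In Python, from workcell import * gives the robot as it stands.
- The arm moves only by the shell command python3 -m handwheel 'ROWS'. ROWS is JSON, a list of rows, each a list of 5 numbers: the shift along the tool's x, y, z in m, then the turn about the tool's z in degrees, then the finger opening in m, from 0 to 0.087. A call has 1 to 20 rows; each row shifts and turns the commanded pose from where the row before left it, along the tool's axes as they then stand; what a row does not reach is not made up. A row lasts 1/8 s, in which the tool goes at most 62.5 mm and 10.7 degrees, less where a joint would pass 70% of its speed; a pose out of reach is approached as far as the arm can. A call is refused whole if a number of a shift passes 0.0625 or a number of a turn 10.7, either way. A call with a gripper value outside its range is refused whole. The fingers move at their own pace and stop on an object; the grip force is fixed at half the most. Time passes only in rows, so rows that do not move let the fingers close. It gives the time, the measured TCP pose, the force and the opening at its end, in the units of the state.
- observe(): the state, without advancing time (a new reading comes with each control period).
- get_image(name): name is "side" or "top" or "wrist"; returns a dict with "color" (400x640x3 uint8, red, green, blue), "K" (3x3 intrinsics, pixels), "T" (4x4, takes a point from camera to world coordinates). Camera axes: x right, y up, looking along -z (the intrinsics and any distortion apply to the point x, -y, -z); pixel columns grow to the right and rows downward; lengths in m; the calibration is good to about 2 mm. A picture is of the moment at which its call begins. There is no depth.
- hand_in(): hands the job in, once; it reports no verdict.
Trained networks look in a picture, given as the dict that the camera call returned (one of the last four; its "shot" number tells which), for a name from the list of things; names that differ only in an ending like _2 or _b are one class to them, and where a whole thing is asked for, a point or a joint stands for the part that bears it (a point fixed in the world has none). Each returns a list of dicts, best first, with "p" (0 to 1); they miss things now and then, are a little off and sometimes report something else, mostly with a low value. They report only what shows in the picture. A call takes as long as a camera call. They do not tell look-alikes from the thing itself.
- look_for(query, picture): "centre" ([x, y, z] in m, in world coordinates, good to about 4 mm: the middle of the surface that is visible of it).
The state is a dict: "time_s": time; "qpos": joint angles; "qd": joint speeds; "tau": joint torques, N m; "position": TCP position; "orientation": TCP orientation; "force": force on the tool from outside, world axes, zero at the start; "moment": the same for the moment, N m; "finger_gap": opening from 0.0 (shut) to 1.0 (fully open).
Only numpy, scipy, OpenCV 4.12 (cv2) and the standard library are available. Lean on these libraries where they do the work, as an engineer would, in place of code of your own. Each camera call takes 0.05 s, during which the arm holds its last target.

### The job

The round steel insert is sunk in its well in the bench lifter. Fit the loose crank handle fully down on the lifter's square shaft and wind it clockwise (seen from above) until the insert's top is level with the top of the little gauge post beside the well, then take the raised insert out and set it down gently, upright and well on, the pan of the portion scale. Leave the crank on the shaft and the lift at that height, and do not shift or upset anything else.

Things in the scene. Friction and masses are not known exactly. Their poses are not given: they have to be found in the camera images.
- well_mouth (a point): Middle of the round well mouth (58 mm wide, 70 mm deep) in the flat deck of the lifter, a fixed steel block 104 x 274 mm on plan whose deck is 125 mm above the table. Frame: z up; +y runs along the block towards the shaft, whose axis is 150 mm away; the block reaches 62 mm from the well on the other (-y) side and 52 mm to either side in x. A pin comes up through a hole in the well's floor as the shaft is wound.
- gauge_top (a point): Top of the gauge post, a round post 12 mm thick that stands 38 mm high on the deck, 50 mm from the well's axis on the side away from the shaft.
- shaft_seat (a point): Top of the round collar (32 mm wide, 8 mm high over the deck) round the foot of the drive shaft: where the crank's hub comes to rest. The upright shaft stands 24 mm above this point, is 18 mm square (the last 4 mm only 13 mm, as a lead-in), and at the start its flats are square to this frame's x and y (the lifter's; this frame does not turn with the shaft). Under the collar is a flange 48 mm wide, 4 mm high.
- shaft (a joint): Turn of the drive shaft, rad, 0 at the start, growing clockwise seen from above. One turn raises the pin 28 mm; it is self-locking and takes about 0.06 N m to turn.
- lift_pin (a joint): Height of the ejector pin above its lowest place, m, 0 at the start, 0.055 at most. The pin meets the insert's underside after about 2 mm; from then on the insert stands (value - 0.002) above the well floor, and its top (value - 0.004) above the deck.
- insert_mid (a point): Centre, half-way up, of the insert: a plain covered steel cylinder, 52 mm across and 68 mm high, about 0.25 kg. At the start its top lies 2 mm below the deck, in the well, with 3 mm play all round.
- insert_base (a point): Centre of the insert's underside, 34 mm below its centre.
- crank_hub (a point): Centre of the underside of the loose crank's hub, where its square socket (21.5 mm wide, 26 mm deep, open below) begins. The hub is 36 mm square on plan, the socket's flats are square to this frame. On the shaft it has about 0.2 rad of play either way. x points along the crank arm to the handle, z up. The crank stands on the table on its hub and on a foot (28 mm round) under the handle, both 26 mm high; above them lies the arm, 10 mm thick and 24 mm wide.
- crank_handle (a point): Middle of the crank's upright black handle, a round grip 24 mm thick and 58 mm high that turns on its own axis (a little stiffly, about 0.05 N m, so the arm stays put while the crank is carried smoothly), its axis 60 mm from the hub's axis. This point is 66 mm above the hub's underside: the handle reaches from 37 to 95 mm above it. Frame as the crank's (x from hub to handle).
- pan_centre (a point): Centre of the top of the portion scale's square pan (165 x 165 mm, sides along this frame's x and y, 124 mm above the table). The scale is fixed.
- jar_mid (a point): Centre of a bystander, a spice jar 41 mm thick and 105 mm high that stands near the crank handle.
- bottle_mid (a point): A bystander: squeeze bottle 63 mm thick and 216 mm high, standing behind the lifter; the point lies on its axis 100 mm up. (Above the back of the table, from 0.71 m ahead of the robot, kitchen utensils hang in a row down to 0.63 m above the table: keep the arm clear of them.)
- deli: A bystander: lidded deli cup, 74 mm wide, 68 mm high, in front of the lifter; origin at its underside.
- thermo: A bystander: pocket probe thermometer 166 mm long lying flat near the table's front edge; origin at its underside.
- tape: A bystander: roll of tape 104 mm wide, 25 mm high, lying flat behind; origin at its underside.
- scraper: A bystander: bench scraper, 78 x 150 x 24 mm, lying flat behind; origin at its underside.
Not all that is in view belongs to the job. Of the things shaped like the part that bears crank_hub, the dark steel one is meant. Leave any green look-alike of the part that bears insert_mid alone.

How it is judged:
By the outcome, as a careful person would: the job done as asked, in the order asked, and still so for the second after the job is handed in, with the robot touching nothing.
It also fails if it takes over 67 s, if anything falls off the work surface, if the arm or the gripper's body presses on something with over 40 N, if the wrist force passes 120 N, or if a joint passes its speed limit or range.

## Working session

There is one attempt and no reset: what is moved stays moved. The work goes in short steps, Python scripts to look and compute and a shell command to move; the robot and the scene stay as the last step left them, time stands still between calls to the robot, and variables do not carry over. Pictures are saved under pics/ and viewed, and the job is handed in when it is done.

```bash
mkdir -p pics; ls; python3 - <<'E'
from workcell import *
import cv2, numpy as np
s=observe(); print(s)
for n in ("side","top"):
    im=get_image(n); cv2.imwrite(f"pics/{n}0.png",im["color"][:,:,::-1]); print(n,im["K"].tolist(),im["T"].round(4).tolist(),[k for k in im])
    for q in ("well_mouth","gauge_top","shaft_seat","insert_mid","crank_hub","crank_handle","pan_centre","jar_mid","bottle_mid","deli"):
        try:
            r=look_for(q,im); print(q,[(np.round(d["centre"],3).tolist(),round(d["p"],2)) for d in r][:4])
        except Exception as e: print(q,e)
E
```

```text
pics
{'time_s': 0.0, 'qpos': array([64.06219726, 26.89680338, -2.78487149, 87.87194962,  1.38107268,
       65.37261751, -4.71685995]), 'qd': array([-0.04405564,  0.05458975, -0.02898388, -0.05052291,  0.01088576,
        0.01289805,  0.0348778 ]), 'tau': array([ 3.87835216e-04, -5.07980776e+01, -8.05612234e-02, -2.36158293e+01,
       -6.14385051e-02,  3.78367316e-02,  1.61787812e-04]), 'position': array([ 0.27736495, -0.61476921,  0.22951845]), 'orientation': array([ 1.79996226e+02,  1.07740444e-01, -6.57170778e+01]), 'force': array([-0.50266774,  1.1265587 ,  0.07373916]), 'moment': array([ 0.01250706, -0.02633231,  0.02617671]), 'finger_gap': 1.002456790062053}
side [[394.3127549042516, 0.0, 313.77092155945195], [0.0, 394.3127549042516, 205.8069014500016], [0.0, 0.0, 1.0]] [[-0.8479, 0.3019, -0.4357, 0.0995], [-0.53, -0.5007, 0.6844, 0.6937], [-0.0116, 0.8113, 0.5845, 0.7531], [0.0, 0.0, 0.0, 1.0]] ['color', 'K', 'T', 'shot']
well_mouth [([0.515, 0.034, 0.13], 0.88), ([0.709, 0.224, 0.024], 0.51)]
gauge_top [([0.512, 0.031, 0.121], 0.96), ([0.662, -0.044, 0.124], 0.4)]
shaft_seat
[... 675 characters left out ...]
, [0.0, 0.0, 0.0, 1.0]] ['color', 'K', 'T', 'shot']
well_mouth [([0.535, -0.025, 0.128], 0.64)]
gauge_top [([0.536, -0.027, 0.125], 0.71)]
shaft_seat [([0.538, -0.026, 0.123], 0.8)]
insert_mid [([0.585, -0.263, 0.064], 0.88), ([0.443, -0.232, 0.066], 0.85), ([0.554, -0.107, 0.122], 0.56), ([0.377, -0.114, 0.063], 0.52)]
crank_hub [([0.475, -0.394, 0.035], 0.77), ([0.612, -0.39, 0.036], 0.6), ([0.555, -0.108, 0.121], 0.16)]
crank_handle [([0.48, -0.392, 0.041], 0.82), ([0.616, -0.392, 0.037], 0.64)]
pan_centre [([0.486, 0.26, 0.124], 0.92)]
jar_mid [([0.423, -0.326, 0.107], 0.77)]
bottle_mid [([0.654, -0.066, 0.174], 0.59)]
deli [([0.375, -0.114, 0.062], 0.61), ([0.536, -0.025, 0.128], 0.46)]
```

View pics/side0.png

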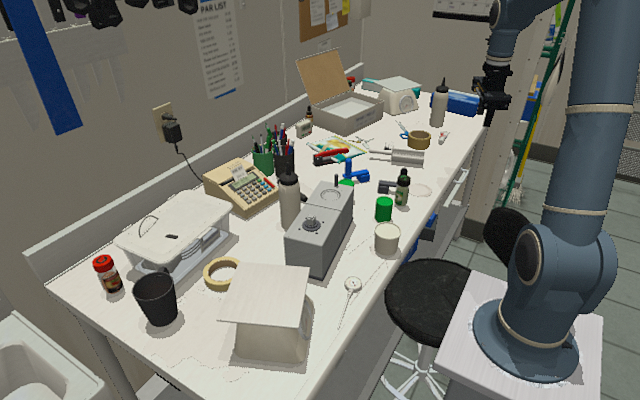

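View pics/top0.png

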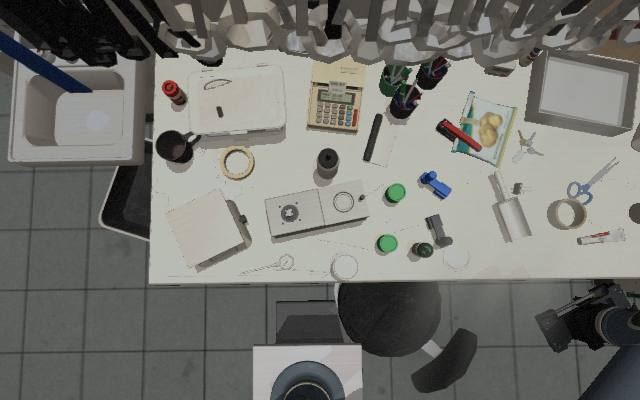

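```bash
python3 - <<'E'
import cv2
a=cv2.imread("pics/top0.png")
c=a[120:330,290:500]; cv2.imwrite("pics/topcrop1.png",cv2.resize(c,(600,600),interpolation=cv2.INTER_CUBIC)[:600])
c=a[170:290,250:400]; cv2.imwrite("pics/topcrop2.png",cv2.resize(c,(750,600),interpolation=cv2.INTER_CUBIC))
c=a[120:260,390:530]; cv2.imwrite("pics/topcrop3.png",cv2.resize(c,(600,600),interpolation=cv2.INTER_CUBIC))
E
```

```text
(no output)
```

View pics/topcrop2.png

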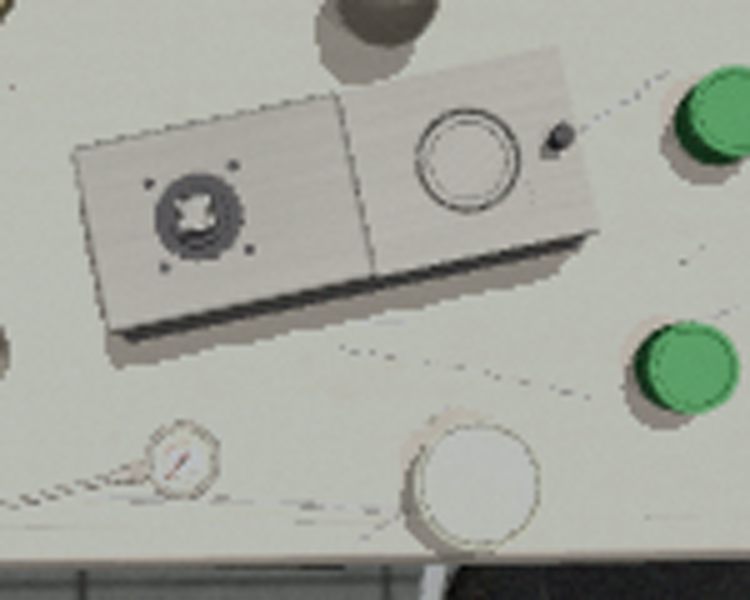

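View pics/topcrop3.png

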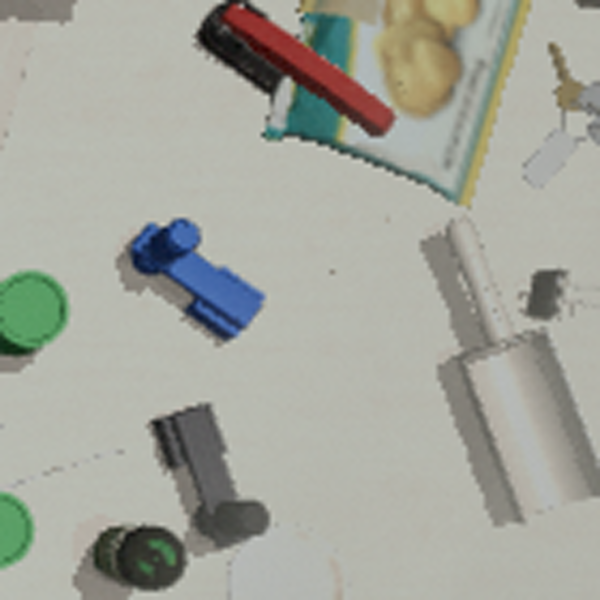

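The top view shows these candidates:
- **Cranks:** the dark steel one has its hub at about (433,222) and handle at about (444,241), and it's the one meant. The blue one at about (435,185) is a look-alike.
- **Inserts:** the real one is in the well at about (343,201). The green cylinders at (396,192) and (387,243) are look-alikes.
- **Other things:** the jar is at (422,250), the shaft at (289,213), the post at (362,197) and the pan at about (207,228).

Next I'll refine these by measuring.

```bash
cat > h.py <<'E'
from workcell import *
import cv2, numpy as np
def ray(im,u,v):
    K=im["K"];T=im["T"]; d=np.array([(u-K[0,2])/K[0,0],-(v-K[1,2])/K[1,1],-1.0]); return T[:3,3],T[:3,:3]@d
def at(im,u,v,z):
    o,d=ray(im,u,v); return o+d*(z-o[2])/d[2]
def proj(im,p):
    T=im["T"];K=im["K"]; c=T[:3,:3].T@(np.array(p)-T[:3,3]); x=c/(-c[2]); return np.array([K[0,0]*x[0]+K[0,2],-K[1,1]*x[1]+K[1,2]])
def save(im,name,box=None,k=1):
    a=im["color"][:,:,::-1]
    if box: a=a[box[1]:box[3],box[0]:box[2]]
    cv2.imwrite("pics/"+name+".png",cv2.resize(a,None,fx=k,fy=k,interpolation=cv2.INTER_CUBIC))
E
python3 - <<'E'
from h import *
import workcell; print([n for n in dir(workcell) if not n.startswith('_')])
try: print("tips",tcp_to_tips)
except Exception as e: print(e)
im=get_image("top")
# crop2 px: /5 +(250,170); crop3: /4.2857+(390,120)
c2=lambda x,y:(x/5+250-.4,y/5+170-.4); c3=lambda x,y:(x/4.2857+390-.4,y/4.2857+120-.4)
for n,p,z in [("well",c2(467,160),.125),("post",c2(563,133),.163),("shafttop",c2(196,212),.157),("cornerTL",c2(73,150),.125),("cornerTR",c2(555,46),.125),("cornerBR",c2(597,232),.125),("cornerBL",c2(110,330),.125),
 ("armhubend",c3(198,413),.036),("handletop",c3(247,518),.095),("jartop",c3(150,555),.105),("bottletop",(328,157),.216),("deli",c2(477,483),.068)]:
    print(n,at(im,*p,z).round(4))
E
```

```text
['MotionError', 'get_image', 'hand_in', 'look_for', 'observe', 'tcp_to_tips']
tips 0.008
well [ 0.5553 -0.1096  0.125 ]
post [ 0.5649 -0.1585  0.163 ]
shafttop [0.5267 0.0362 0.157 ]
cornerTL [0.5643 0.1058 0.125 ]
cornerTR [ 0.6174 -0.1593  0.125 ]
cornerBR [ 0.5148 -0.1793  0.125 ]
cornerBL [0.4659 0.0858 0.125 ]
armhubend [ 0.5175 -0.3848  0.036 ]
handletop [ 0.4455 -0.3967  0.095 ]
jartop [ 0.423  -0.3308  0.105 ]
bottletop [ 0.6606 -0.0692  0.216 ]
deli [ 0.378  -0.1142  0.068 ]
```

```bash
cat >> h.py <<'E'
def go(p=None,yaw=None,s=None):
    "shift in present tool axes to world p (then turn to yaw)"
    s=s or observe(); R=rot(s["orientation"])
    if p is not None: print("tool shift mm",(R.T@(np.array(p)-s["position"])*1000).round(1))
    if yaw is not None:
        d=(s["orientation"][2]-yaw+180)%360-180; print("tool turn",round(d,1))
def rot(o):
    from scipy.spatial.transform import Rotation as Ro
    return Ro.from_euler("xyz",o,degrees=True).as_matrix()
def st():
    s=observe(); print("t",round(s["time_s"],2),"pos",s["position"].round(4),"ori",s["orientation"].round(2),"F",s["force"].round(1),"M",s["moment"].round(2),"gap",round(s["finger_gap"]*87,1)); return s
E
python3 - <<'E'
from h import *
s=st(); go((.47,-.42,.33),15)
im=get_image("wrist"); save(im,"w0"); print(im["T"].round(3))
E
```

```text
t 1.15 pos [ 0.2776 -0.6153  0.2306] ori [180.    -0.   -65.72] F [0.7 0.9 0.3] M [0.02 0.05 0.03] gap 87.0
tool shift mm [ -98.9 -255.7  -99.4]
tool turn -80.7
[[ 0.411  0.883  0.226  0.338]
 [-0.912  0.398  0.102 -0.586]
 [ 0.    -0.248  0.969  0.386]
 [ 0.     0.     0.     1.   ]]
```

View pics/w0.png

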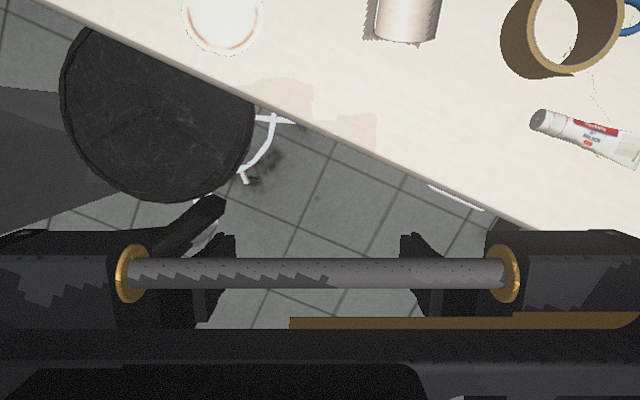

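```bash
python3 - <<'E'
from h import *
s=st(); go((.495,-.475,.25),15)
E
```

```text
t 1.2 pos [ 0.2776 -0.6153  0.2306] ori [-180.     -0.    -65.72] F [-0.2  0.4 -0.4] M [-0.05  0.02 -0.04] gap 87.2
tool shift mm [ -38.5 -255.8  -19.4]
tool turn -80.7
```

```bash
python3 -m handwheel '[[-0.004,-0.03,-0.002,0,0.087],[-0.007,-0.045,-0.004,0,0.087],[-0.007,-0.045,-0.004,0,0.087],[-0.007,-0.045,-0.004,0,0.087],[-0.007,-0.045,-0.004,0,0.087],[-0.006,-0.045,-0.002,0,0.087],[0,0,0,-10,0.087],[0,0,0,-10,0.087],[0,0,0,-10,0.087],[0,0,0,-10,0.087],[0,0,0,-10,0.087],[0,0,0,-10,0.087],[0,0,0,-10,0.087],[0,0,0,-10,0.087],[0,0,0,0,0.06],[0,0,0,0,0.06]]'; python3 - <<'E'
from h import *
s=st()
im=get_image("wrist"); save(im,"w1")
for q in ("crank_hub","crank_handle","jar_mid"): print(q,[(np.round(d["centre"],3).tolist(),round(d["p"],2)) for d in look_for(q,im)])
E
```

```text
time_s: 3.2
position: [0.4943, -0.4759, 0.2505]
orientation: [180.0, 0.0, 14.1]
force: [1.4, -0.4, 0.4]
finger_gap: 0.852
t 3.2 pos [ 0.4943 -0.4759  0.2505] ori [180.     0.    14.13] F [ 1.4 -0.4  0.4] M [-0.05 -0.09 -0.  ] gap 74.1
crank_hub [([0.484, -0.396, 0.043], 0.85), ([0.618, -0.388, 0.034], 0.81)]
crank_handle [([0.478, -0.392, 0.034], 0.9), ([0.618, -0.386, 0.036], 0.55)]
jar_mid [([0.434, -0.342, 0.104], 0.72)]
```

View pics/w1.png

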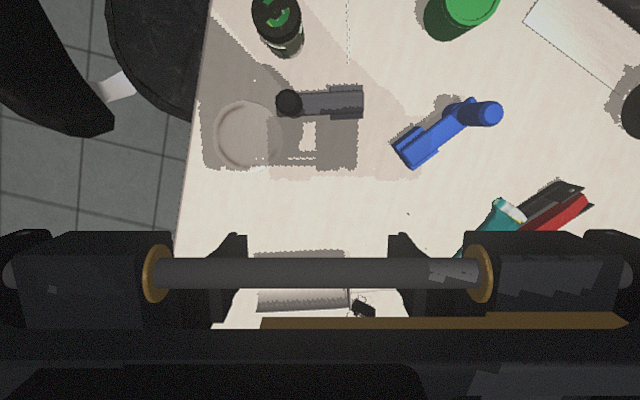

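```bash
python3 - <<'E'
import cv2
a=cv2.imread("pics/w1.png")[0:150,230:400]
cv2.imwrite("pics/w1c.png",cv2.resize(a,(680,600),interpolation=cv2.INTER_CUBIC))
E
```

```text
(no output)
```

View pics/w1c.png

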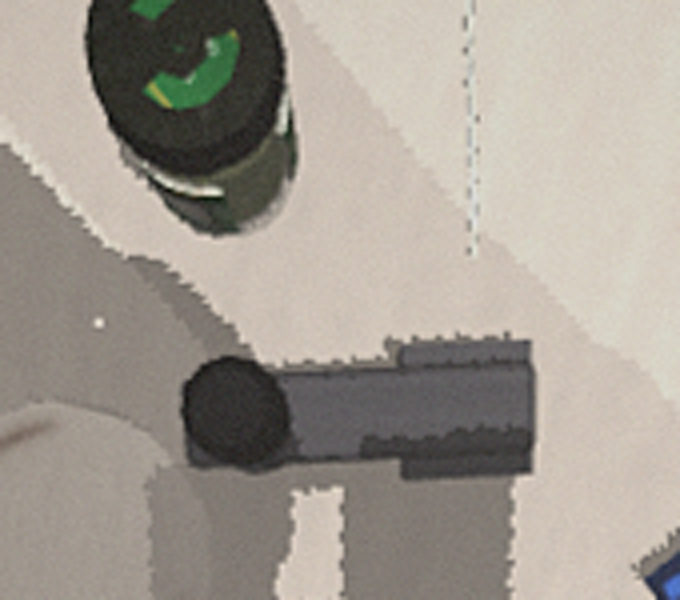

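```bash
python3 - <<'E'
from h import *
im=get_image("wrist")
P=lambda x,y,z: at(im,x/4+230-.4,y/4-.4,z)[:2]
h=P(237,410,.095); j=P(188,75,.105)
a=P(400,343,.026);b=P(530,340,.026);c=P(403,478,.026);d=P(532,473,.026)
e1=P(531,367,.036); e2=P(280,370,.036); f2=P(300,466,.036); f1=P(533,459,.036)
print("handle",h,"jar",j); hub=(a+b+c+d)/4
print("hub",hub,"sizes",np.linalg.norm(a-b),np.linalg.norm(a-c),"dist",np.linalg.norm(hub-h))
hd=lambda v:np.degrees(np.arctan2(v[1],v[0]))
print("headings",hd(h-hub),hd(a-b),hd(c-d),hd(e2-e1),hd(f2-f1),"armw",np.linalg.norm(e1-f1))
s=st(); go((h[0],h[1],.2),None)
E
```

```text
handle [ 0.44812352 -0.39983494] jar [ 0.42425936 -0.33790324]
hub [ 0.5034559  -0.38194258] sizes 0.03568526415479549 0.035894365900927046 dist 0.05815332901176969
headings -162.08078886553517 -164.51520223422494 -163.6179544510074 -165.114575086884 -164.105285622149 armw 0.023864387233737176
t 3.45 pos [ 0.4945 -0.4757  0.2506] ori [179.99   0.    14.25] F [ 0.3 -0.2 -0. ] M [-0.01 -0.16 -0.06] gap 61.6
tool shift mm [-26.3 -84.9  50.6]
```

```bash
python3 - <<'E'
from h import *
go((.447,-.399,.057),15.7)
E
python3 -m handwheel '[[-0.009,-0.028,0.01,0,0.055],[-0.009,-0.029,0.02,0,0.055],[-0.0095,-0.0287,0.02,0,0.055],[0,0,0.03,-1.5,0.055],[0,0,0.03,0,0.055],[0,0,0,0,0.055]]'; python3 - <<'E'
from h import *
s=st(); go((.447,-.399,.057),15.7)
im=get_image("wrist"); save(im,"w2"); im=get_image("top"); save(im,"t2",(390,160,520,270),5)
E
```

```text
tool shift mm [-27.2 -86.  193.6]
tool turn -1.5
time_s: 4.2
position: [0.4453, -0.3985, 0.1386]
orientation: [-179.8, 0.2, 15.8]
force: [-0.0, -0.0, 0.6]
finger_gap: 0.634
t 4.2 pos [ 0.4453 -0.3985  0.1386] ori [-1.7978e+02  1.6000e-01  1.5770e+01] F [-0.  -0.   0.6] M [-0.01 -0.13 -0.02] gap 55.1
tool shift mm [ 1.8  1.2 81.6]
tool turn 0.1
```

View pics/w2.png

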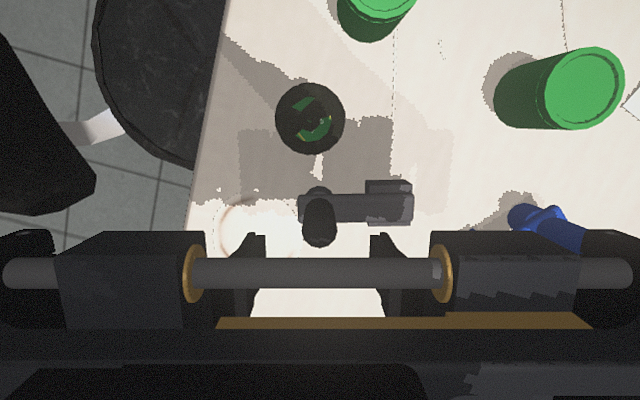

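```bash
python3 - <<'E'
from h import *
im=get_image("wrist"); save(im,"w3",(280,170,430,260),5)
for p in [(319,232),(320,238)]: print(at(im,*p,.095)); 
print(proj(im,(.447,-.399,.095)),proj(im,(.447,-.399,.037)))
E
```

```text
[ 0.44831013 -0.40113149  0.095     ]
[ 0.45007321 -0.40494452  0.095     ]
[317.95615468 228.49174727] [317.69832196 205.78361305]
```

View pics/w3.png

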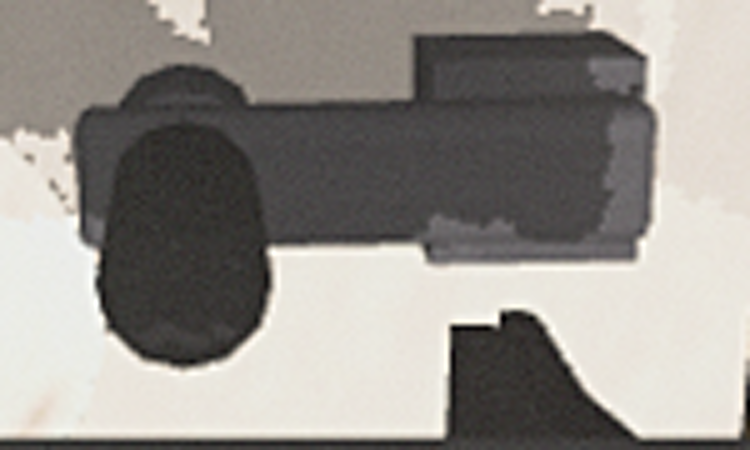

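```bash
python3 -m handwheel '[[0.0015,0.0005,0.02,0,0.055],[0,0,0.025,0,0.055],[0,0,0.025,0,0.055],[0,0,0.011,0,0.055],[0,0,0,0,0.055],[0,0,0,0,0.02],[0,0,0,0,0.015],[0,0,0,0,0.015],[0,0,0,0,0.015],[0,0,0,0,0.015]]'; python3 - <<'E'
from h import *
s=st()
im=get_image("wrist"); save(im,"w4"); im=get_image("top"); save(im,"t4",(390,160,520,270),5)
E
```

```text
time_s: 5.6
position: [0.448, -0.3998, 0.0599]
orientation: [180.0, 0.0, 15.8]
force: [-0.8, 0.9, 2.7]
finger_gap: 0.267
t 5.6 pos [ 0.448  -0.3998  0.0599] ori [1.7998e+02 3.0000e-02 1.5770e+01] F [-0.8  0.9  2.7] M [0.03 0.25 0.02] gap 23.2
```

View pics/w4.png

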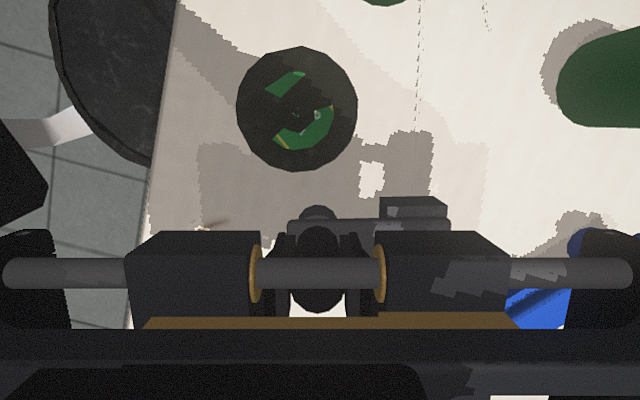

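```bash
python3 -m handwheel '[[0,0,-0.004,0,0.015],[0,0,-0.01,0,0.015],[0,0,-0.02,0,0.015],[0,0,-0.03,0,0.015],[0,0,-0.035,0,0.015],[0,0,-0.035,0,0.015],[0,0,-0.03,0,0.015],[0,0,-0.02,0,0.015],[0,0,-0.01,0,0.015],[0,0,0,0,0.015]]'; python3 - <<'E'
from h import *
s=st(); go((.468,-.09,.26),11.2)
im=get_image("wrist"); save(im,"w5"); im=get_image("side"); save(im,"s5")
E
```

```text
time_s: 6.95
position: [0.4485, -0.3996, 0.2545]
orientation: [179.9, -0.1, 15.8]
force: [0.3, 0.1, -2.2]
finger_gap: 0.268
t 6.95 pos [ 0.4485 -0.3996  0.2545] ori [ 1.7992e+02 -5.0000e-02  1.5790e+01] F [ 0.3  0.1 -2.2] M [-0.08 -0.03  0.01] gap 23.3
tool shift mm [ 103.  -292.6   -5.8]
tool turn 4.6
```

View pics/w5.png

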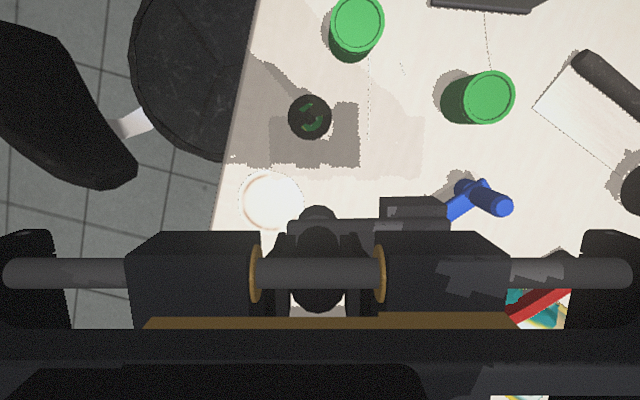

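View pics/s5.png

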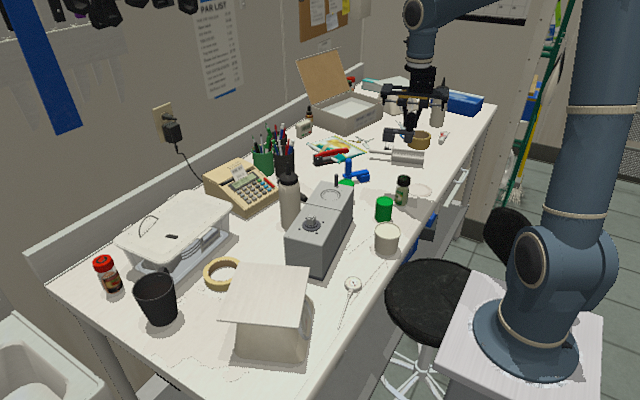

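```bash
python3 -m handwheel '[[0.004,-0.010,0,0,0.015],[0.008,-0.022,0,0,0.015],[0.011,-0.032,0,0,0.015],[0.012,-0.036,0,0,0.015],[0.013,-0.036,0,0,0.015],[0.013,-0.036,0,0,0.015],[0.012,-0.036,0,0.6,0.015],[0.011,-0.034,0,1,0.015],[0.009,-0.025,0,1,0.015],[0.006,-0.016,0,1,0.015],[0.004,-0.010,0,1,0.015],[0,0,0,0,0.015]]'; python3 - <<'E'
from h import *
s=st(); 
im=get_image("wrist"); save(im,"w6"); save(im,"w6c",(240,0,480,150),3.3)
for q in ("well_mouth","shaft_seat"): print(q,[(np.round(d["centre"],3).tolist(),round(d["p"],2)) for d in look_for(q,im)])
print([proj(im,p).round(1) for p in [(.5267,.0362,.157),(.4659,.0858,.125),(.5643,.1058,.125)]])
E
```

```text
time_s: 8.55
position: [0.4696, -0.0873, 0.2535]
orientation: [-180.0, 0.0, 11.4]
force: [-0.2, -0.0, -2.0]
finger_gap: 0.266
t 8.55 pos [ 0.4696 -0.0873  0.2535] ori [-1.7998e+02  2.0000e-02  1.1430e+01] F [-0.2 -0.  -2. ] M [-0.   -0.02  0.02] gap 23.1
well_mouth [([0.527, 0.009, 0.123], 0.95)]
shaft_seat [([0.529, 0.011, 0.124], 0.89)]
[array([430.5,  61.4]), array([358.1, -16.8]), array([489.5, -17. ])]
```

View pics/w6.png

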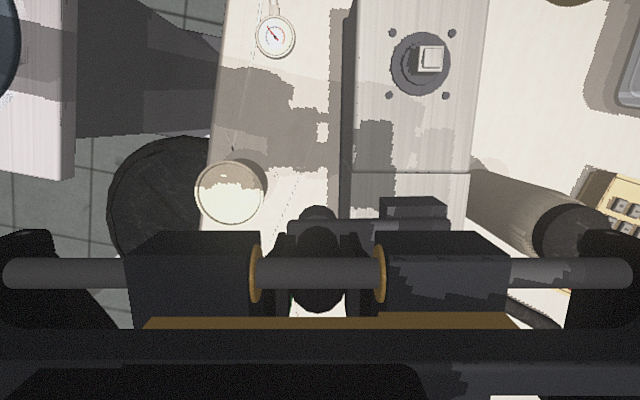

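View pics/w6c.png

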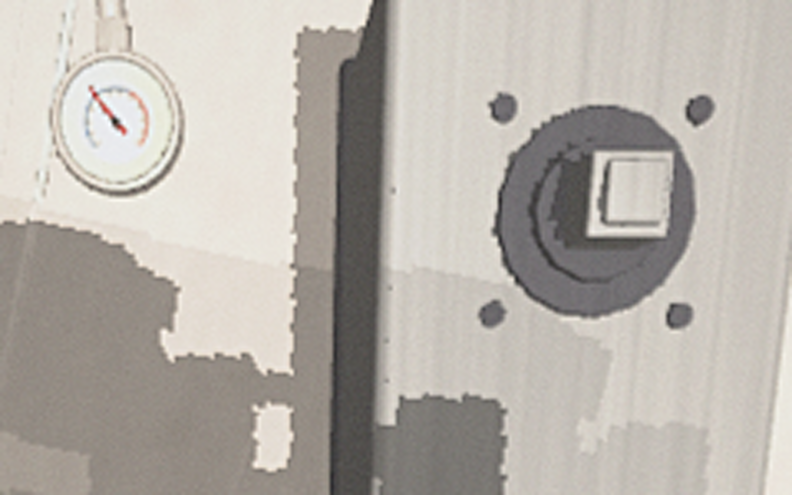

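```bash
python3 - <<'E'
from h import *
im=get_image("wrist"); k=3.3
P=lambda x,y,z: at(im,x/k+240-.35,y/k-.35,z)[:2]
print("top",P(637,191,.157),"shoulder",P(631,196,.153),"flange",P(597,211,.129))
B=[P(*b,.126) for b in [(503,108),(700,109),(491,314),(679,315)]]
print("bolts",np.mean(B,0),np.linalg.norm(B[0]-B[1]),np.linalg.norm(B[0]-B[2]))
hd=lambda v:np.degrees(np.arctan2(v[1],v[0]))
print(hd(B[1]-B[0]),hd(B[3]-B[2]),hd(B[0]-B[2])-90,hd(B[1]-B[3])-90)
e=[P(385,60,.125),P(378,400,.125)]; print("edge",hd(e[0]-e[1])-90)
print(np.linalg.norm(P(587,196,.153)-P(675,196,.153)), hd(P(674,152,.153)-P(590,153,.153)),hd(P(671,236,.153)-P(587,239,.153)))
# crank: check held pose. crop w6c scale3.3
import sys
save(im,"w6d",(270,180,470,260),4)
E
```

```text
top [0.52814274 0.03615513] shoulder [0.52828664 0.03584907] flange [0.52799551 0.03649114]
bolts [0.5280044 0.0363279] 0.04702212155930042 0.04671648034881202
10.931484850032488 10.904554374870024 10.798504630080004 10.658012692672557
edge 11.59459439744559
0.019346265503937622 11.822231308194203 13.112535804422494
```

View pics/w6d.png

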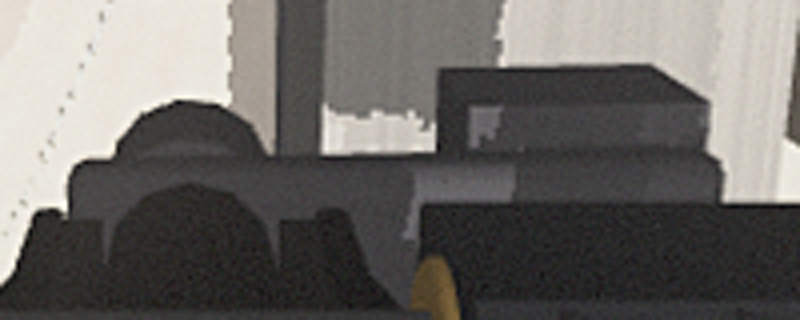

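```bash
python3 - <<'E'
from h import *
im=get_image("wrist"); s=st(); k=4
P=lambda x,y,z: at(im,x/k+270-.4,y/k+180-.4,z)[:2]
R=rot(s["orientation"])[:2,:2]
loc=lambda p:(R.T@(p-s["position"][:2])*1000).round(1)
for dz in (-.004,0,.004):
    z=.1936+dz
    print(dz,[loc(P(*q)) for q in [(440,69,z),(651,67,z),(470,104,z+.026),(709,103,z+.026),(72,162,z+.036),(720,156,z+.036)]])
E
```

```text
t 8.8 pos [ 0.4699 -0.0903  0.2535] ori [1.7999e+02 2.0000e-02 1.1140e+01] F [-0.8 -0.3 -2.3] M [ 0.05 -0.04 -0.02] gap 23.2
-0.004 [array([ 42.3, -18. ]), array([ 78.6, -18.4]), array([ 42. , -18.6]), array([ 78.5, -18.8]), array([-18. , -12.4]), array([ 76.8, -13.3])]
0 [array([ 41.5, -18.9]), array([ 77.1, -19.3]), array([ 41.1, -19.6]), array([ 76.9, -19.8]), array([-17.7, -13.6]), array([ 75.1, -14.6])]
0.004 [array([ 40.7, -19.9]), array([ 75.7, -20.2]), array([ 40.2, -20.7]), array([ 75.2, -20.8]), array([-17.3, -14.9]), array([ 73.4, -15.8])]
```

```bash
python3 - <<'E'
from h import *
go((.4699,.0238,.2535),11.1)
E
python3 -m handwheel '[[0.003,-0.010,0,0,0.015],[0.004,-0.020,0,0,0.015],[0.005,-0.025,0,0,0.015],[0.005,-0.025,0,0,0.015],[0.004,-0.020,0,0,0.015],[0.001,-0.012,0,0,0.015],[0,0,0.008,0,0.015],[0,0,0.01,0,0.015],[0,0,0,0,0.015],[0,0,0,0,0.015]]'; python3 - <<'E'
from h import *
s=st(); go((.4699,.0238,.2365),11.1)
im=get_image("wrist"); save(im,"w7",(270,130,470,260),4)
im=get_image("side"); save(im,"s7",(240,140,400,260),5)
im=get_image("top"); save(im,"t7",(240,150,400,270),5)
E
```

```text
tool shift mm [ 2.200e+01 -1.119e+02 -1.000e-01]
tool turn 0.0
time_s: 10.05
position: [0.4702, 0.0238, 0.2354]
orientation: [-180.0, 0.0, 11.1]
force: [-0.7, -0.8, -1.9]
finger_gap: 0.266
t 10.05 pos [0.4702 0.0238 0.2354] ori [-1.7999e+02  1.0000e-02  1.1120e+01] F [-0.7 -0.8 -1.9] M [-0.   -0.08 -0.02] gap 23.1
tool shift mm [-0.2 -0.1 -1.1]
tool turn 0.0
```

View pics/w7.png

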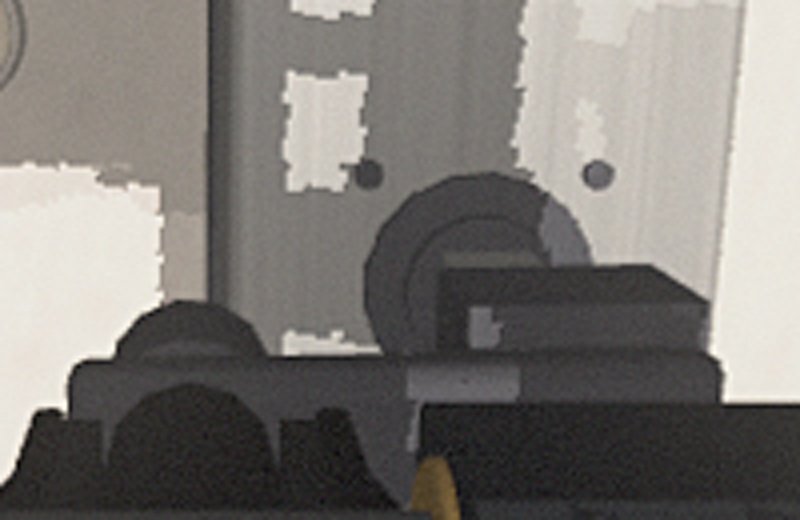

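View pics/s7.png

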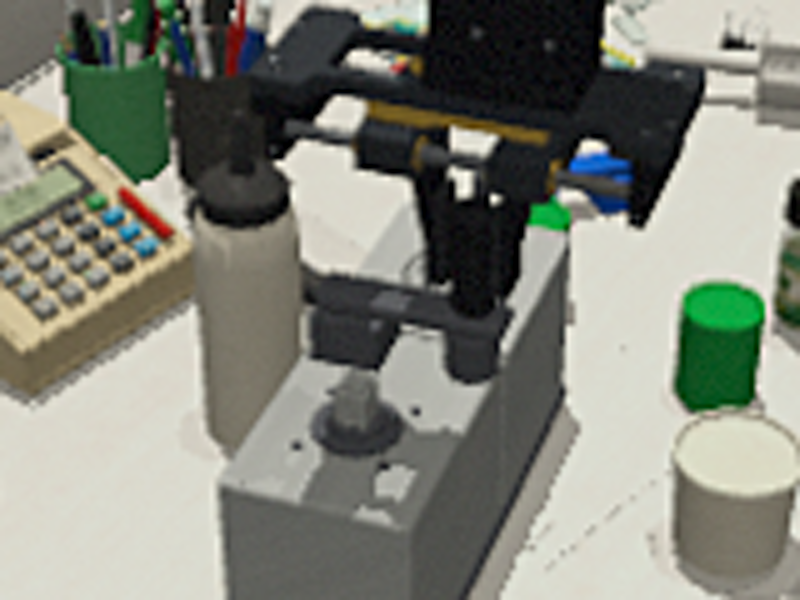

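```bash
python3 - <<'E'
from h import *
im=get_image("wrist"); s=st(); k=4
P=lambda x,y,z: at(im,x/k+270-.4,y/k+130-.4,z)[:2]
R=rot(s["orientation"])[:2,:2]
loc=lambda p:(R.T@(p-s["position"][:2])*1000).round(1)
z=.1755
print("hub",[loc(P(*q)) for q in [(440,268,z),(651,266,z),(709,303,z+.026)]])
print("shaft near edge",[loc(P(*q)) for q in [(443,252,.153),(548,252,.153)]])
print("bolts",[loc(P(*q)) for q in [(369,174,.126),(598,174,.126)]])
print("flange",[loc(P(*q)) for q in [(480,172,.129),(363,288,.129),(596,265,.129)]])
E
```

```text
t 10.25 pos [0.4703 0.0241 0.2358] ori [ 1.7999e+02 -3.0000e-02  1.1160e+01] F [-0.2 -0.3 -3.2] M [-0.05 -0.05 -0.03] gap 23.1
hub [array([ 41.7, -18.8]), array([ 77.4, -19.1]), array([ 77.2, -19.4])]
shaft near edge [array([ 46.6, -16.6]), array([ 66.2, -16.6])]
bolts [array([ 36., -27.]), array([ 82.9, -27. ])]
flange [array([ 58. , -27.9]), array([35.2, -3.7]), array([83. , -8.6])]
```

```bash
python3 -m handwheel '[[0,-0.0025,0.004,0,0.015],[0,0,0.006,0,0.015],[0,0,0,0,0.015],[0,0,0,0,0.015],[0,0,0,0,0.015]]'; python3 - <<'E'
from h import *
s=st(); im=get_image("wrist"); save(im,"w8",(270,130,470,260),4); np.save("w8.npy",im["T"])
im=get_image("side"); save(im,"s8",(260,170,360,250),7)
E
```

```text
time_s: 10.88
position: [0.4697, 0.0268, 0.2257]
orientation: [180.0, -0.0, 11.2]
force: [-1.0, 0.3, -1.3]
finger_gap: 0.264
t 10.88 pos [0.4697 0.0268 0.2257] ori [ 1.800e+02 -2.000e-02  1.118e+01] F [-1.   0.3 -1.3] M [ 0.03 -0.03  0.05] gap 23.0
```

View pics/w8.png

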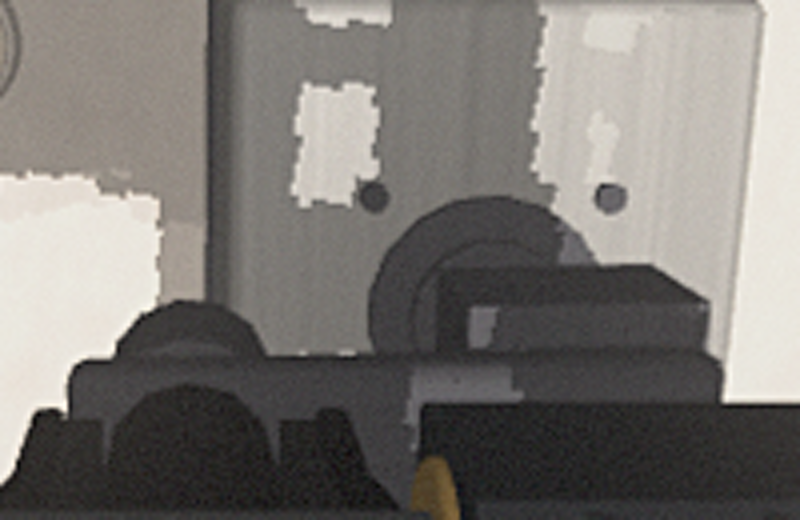

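View pics/s8.png

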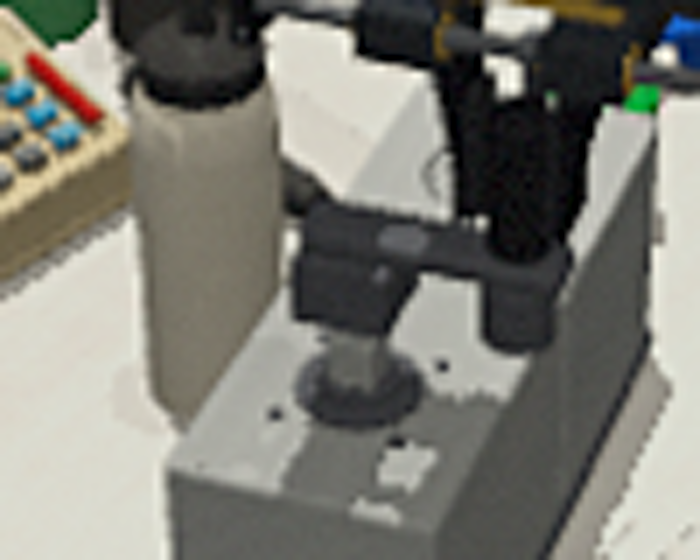

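```bash
python3 - <<'E'
from h import *
im=get_image("wrist"); s=st(); im=dict(im); im["T"]=np.load("w8.npy"); k=4
P=lambda x,y,z: at(im,x/k+270-.4,y/k+130-.4,z)[:2]
R=rot(s["orientation"])[:2,:2]
loc=lambda p:(R.T@(p-s["position"][:2])*1000).round(1)
z=.1658
print("hub",[loc(P(*q)) for q in [(440,268,z),(651,266,z),(709,303,z+.026)]])
print("bolts",[loc(P(*q)) for q in [(374,196,.125),(610,198,.125)]])
print("flange",[loc(P(*q)) for q in [(490,195,.129),(367,310,.129)]], "collar",[loc(P(*q)) for q in [(488,240,.133),(411,310,.133)]])
E
```

```text
t 11.03 pos [0.4697 0.0267 0.2256] ori [ 1.7999e+02 -2.0000e-02  1.1170e+01] F [ 0.7  0.8 -3. ] M [ 0.01 -0.03 -0.02] gap 22.9
hub [array([ 41.6, -19. ]), array([ 77.3, -19.3]), array([ 77. , -19.6])]
bolts [array([ 35.9, -24.1]), array([ 82.7, -23.7])]
flange [array([ 58., -25.]), array([34.7, -1.8])] collar [array([ 57.1, -16.9]), array([42.8, -2.9])]
```

```bash
python3 -m handwheel '[[0,0.0003,0.004,0,0.015],[0,0,0.005,0,0.015],[0,0,0.005,0,0.015],[0,0,0.004,0,0.015],[0,0,0,0,0.015]]'; python3 - <<'E'
from h import *
s=st(); im=get_image("side"); save(im,"s9",(260,170,360,250),7)
E
```

```text
time_s: 11.65
position: [0.4694, 0.0264, 0.2071]
orientation: [-180.0, 0.0, 11.2]
force: [-0.5, -0.3, -2.3]
finger_gap: 0.263
t 11.65 pos [0.4694 0.0264 0.2071] ori [-1.7999e+02  5.0000e-02  1.1190e+01] F [-0.5 -0.3 -2.3] M [-0.03 -0.09 -0.01] gap 22.9
```

View pics/s9.png

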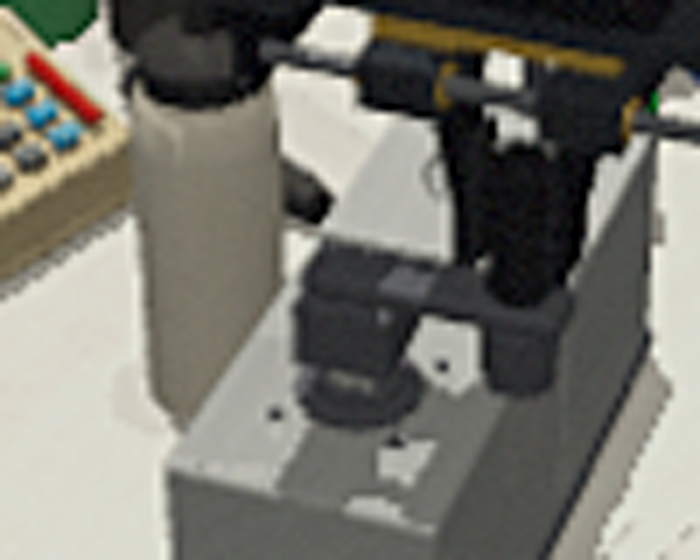

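```bash
python3 -m handwheel '[[0,0,0.004,0,0.015],[0,0,0.004,0,0.015],[0,0,0.003,0,0.015],[0,0,0.002,0,0.015],[0,0,0.001,0,0.015],[0,0,0,0,0.015]]'; python3 - <<'E'
from h import *
s=st(); im=get_image("side"); save(im,"s10",(260,170,360,250),7)
E
```

```text
time_s: 12.45
position: [0.4697, 0.0264, 0.1935]
orientation: [180.0, -0.0, 11.2]
force: [0.0, -0.2, -2.3]
finger_gap: 0.263
t 12.45 pos [0.4697 0.0264 0.1935] ori [180.    -0.    11.18] F [ 0.  -0.2 -2.3] M [-0.04  0.02  0.  ] gap 22.9
```

View pics/s10.png

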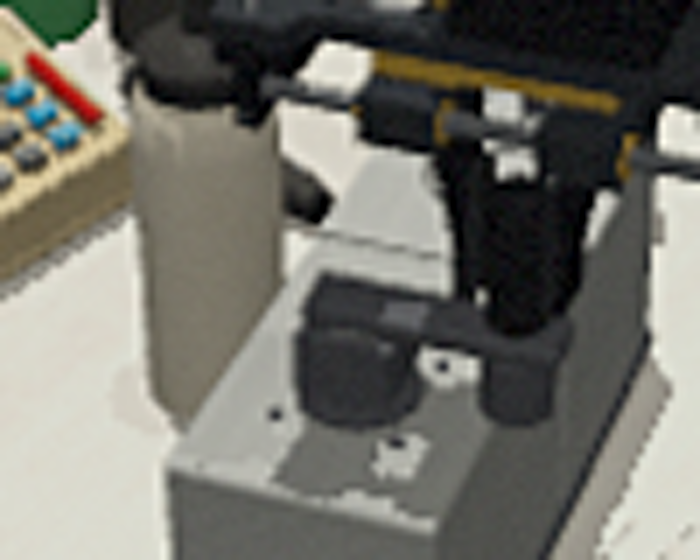

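```bash
python3 -m handwheel '[[0,0,0.0008,0,0.015],[0,0,0.0008,0,0.015],[0,0,0,0,0.015]]';python3 -m handwheel '[[0,0,0.0008,0,0.015],[0,0,0,0,0.015]]'
```

```text
time_s: 12.88
position: [0.4696, 0.0264, 0.1926]
orientation: [180.0, 0.0, 11.2]
force: [-3.4, -0.4, 5.1]
finger_gap: 0.267
time_s: 13.12
position: [0.4694, 0.0264, 0.1922]
orientation: [179.9, 0.0, 11.2]
force: [-5.7, -1.5, 9.0]
finger_gap: 0.264
```

```bash
python3 - <<'E'
import numpy as np
f=[180,184,190,200]+list(range(212,740,12))
f=np.array([x for x in f]); p=np.round(60*np.c_[np.cos(np.radians(f)),np.sin(np.radians(f))],1)
for a,d in zip(f[1:],np.diff(p,axis=0)): print(a,d.round(1),end="; ")
E
```

```text
184 [ 0.1 -4.2]; 190 [ 0.8 -6.2]; 200 [  2.7 -10.1]; 212 [  5.5 -11.3]; 224 [ 7.7 -9.9]; 236 [ 9.6 -8. ]; 248 [11.1 -5.9]; 260 [12.1 -3.5]; 272 [12.5 -0.9]; 284 [12.4  1.8]; 296 [11.8  4.3]; 308 [10.6  6.6]; 320 [9.1 8.7]; 332 [ 7.  10.4]; 344 [ 4.7 11.7]; 356 [ 2.2 12.3]; 368 [-0.5 12.6]; 380 [-3.  12.1]; 392 [-5.5 11.3]; 404 [-7.7  9.9]; 416 [-9.6  8. ]; 428 [-11.1   5.9]; 440 [-12.1   3.5]; 452 [-12.5   0.9]; 464 [-12.4  -1.8]; 476 [-11.8  -4.3]; 488 [-10.6  -6.6]; 500 [-9.1 -8.7]; 512 [ -7.  -10.4]; 524 [ -4.7 -11.7]; 536 [ -2.2 -12.3]; 548 [  0.5 -12.6]; 560 [  3.  -12.1]; 572 [  5.5 -11.3]; 584 [ 7.7 -9.9]; 596 [ 9.6 -8. ]; 608 [11.1 -5.9]; 620 [12.1 -3.5]; 632 [12.5 -0.9]; 644 [12.4  1.8]; 656 [11.8  4.3]; 668 [10.6  6.6]; 680 [9.1 8.7]; 692 [ 7.  10.4]; 704 [ 4.7 11.7]; 716 [ 2.2 12.3]; 728 [-0.5 12.6];
```

```bash
python3 -m handwheel '[[0.0001,-0.0042,-0.0009,0,0.015],[0.0008,-0.0062,0,0,0.015],[0.0027,-0.0101,0,0,0.015],[0.0055,-0.0113,0,0,0.015],[0.0077,-0.0099,0,0,0.015],[0.0096,-0.008,0,0,0.015],[0.0111,-0.0059,0,0,0.015],[0,0,0,0,0.015]]'; python3 - <<'E'
from h import *
s=st(); R=rot(s["orientation"]); C=np.array([.5275,.0386,.19])
d=(R.T@(s["position"]-C))*1000; print(d.round(1), np.hypot(d[0],d[1]), np.degrees(np.arctan2(d[1],d[0]))%360)
im=get_image("side"); save(im,"s11",(260,140,380,240),6.5)
E
```

```text
time_s: 14.12
position: [0.4967, 0.0902, 0.1923]
orientation: [-179.9, -0.1, 11.3]
force: [-2.3, 2.6, 4.8]
finger_gap: 0.266
t 14.12 pos [0.4967 0.0902 0.1923] ori [-1.7987e+02 -1.3000e-01  1.1280e+01] F [-2.3  2.6  4.8] M [0.55 0.09 0.06] gap 23.2
[-20.1 -56.7  -2.2] 60.12618335563653 250.4562983956486
```

View pics/s11.png

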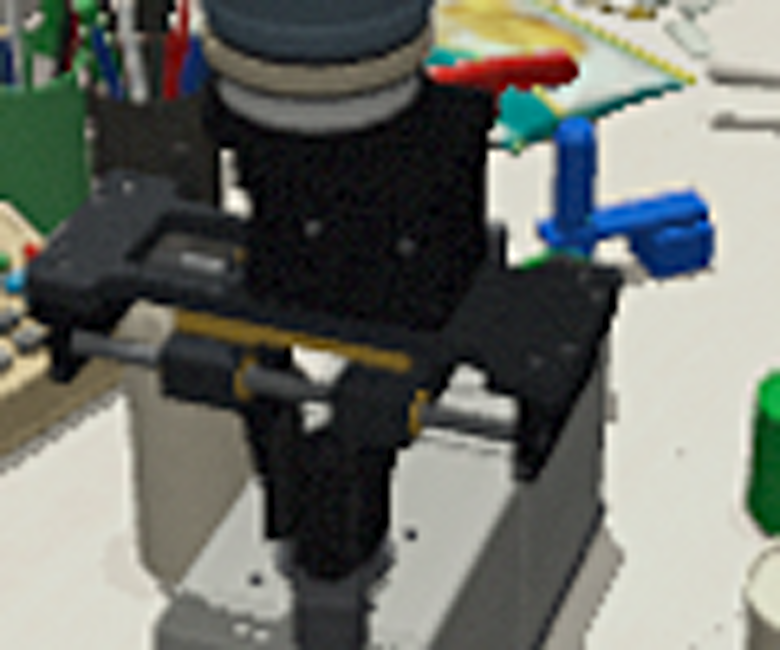

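```bash
python3 -m handwheel '[[0.0121,-0.0035,-0.0003,0,0.015],[0.0125,-0.0009,0,0,0.015],[0.0124,0.0018,0,0,0.015],[0.0118,0.0043,0,0,0.015],[0.0106,0.0066,0,0,0.015],[0.0091,0.0087,0,0,0.015],[0.007,0.0104,0,0,0.015],[0.0047,0.0117,0,0,0.015],[0.0022,0.0123,0,0,0.015],[-0.0005,0.0126,0,0,0.015],[-0.003,0.0121,0,0,0.015],[0,0,0,0,0.015]]'; python3 - <<'E'
from h import *
s=st(); R=rot(s["orientation"]); C=np.array([.5275,.0386,.19])
d=(R.T@(s["position"]-C))*1000; print(d.round(1), np.hypot(d[0],d[1]), np.degrees(np.arctan2(d[1],d[0]))%360)
im=get_image("top"); save(im,"t12",(240,150,400,270),5)
im=get_image("side"); save(im,"s12",(260,140,380,240),6.5)
E
```

```text
time_s: 15.68
position: [0.5874, 0.0265, 0.1922]
orientation: [179.9, 0.1, 11.1]
force: [-1.9, -1.4, 4.8]
finger_gap: 0.268
t 15.68 pos [0.5874 0.0265 0.1922] ori [1.7988e+02 8.0000e-02 1.1070e+01] F [-1.9 -1.4  4.8] M [-0.16  0.57  0.03] gap 23.3
[56.4 23.4 -2.2] 61.089263748555005 22.49900679071497
```

View pics/s12.png

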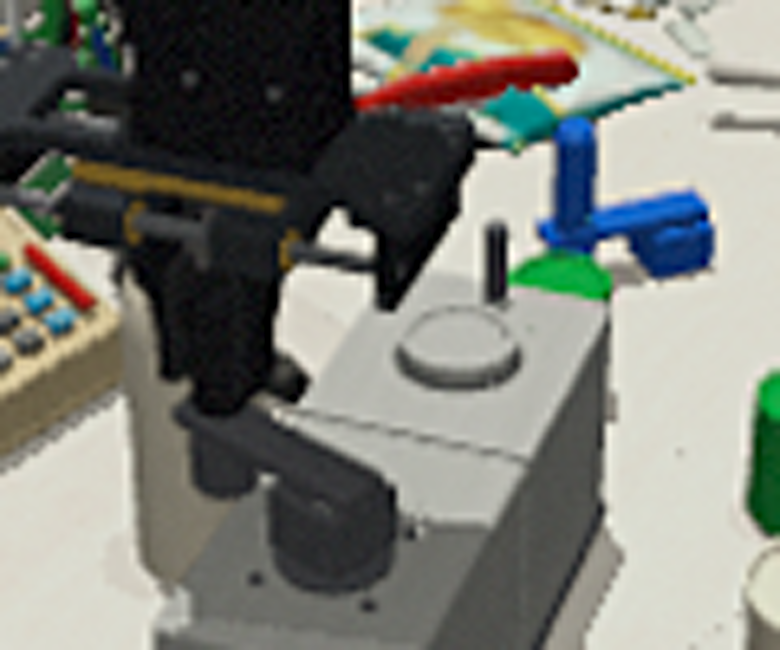

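```bash
python3 -m handwheel '[[-0.0055,0.0113,0,0,0.015],[-0.0077,0.0099,0,0,0.015],[-0.0096,0.008,0,0,0.015],[-0.0111,0.0059,0,0,0.015],[-0.0121,0.0035,0,0,0.015],[-0.0125,0.0009,0,0,0.015],[-0.0124,-0.0018,0,0,0.015],[-0.0118,-0.0043,0,0,0.015],[-0.0106,-0.0066,0,0,0.015],[-0.0091,-0.0087,0,0,0.015],[-0.007,-0.0104,0,0,0.015],[-0.0047,-0.0117,0,0,0.015],[-0.0022,-0.0123,0,0,0.015],[0.0005,-0.0126,0,0,0.015],[0.003,-0.0121,0,0,0.015],[0.0055,-0.0113,0,0,0.015],[0.0077,-0.0099,0,0,0.015],[0.0096,-0.008,0,0,0.015],[0.0111,-0.0059,0,0,0.015],[0,0,0,0,0.015]]'; python3 - <<'E'
from h import *
s=st(); R=rot(s["orientation"]); C=np.array([.5275,.0386,.19])
d=(R.T@(s["position"]-C))*1000; print(d.round(1), np.hypot(d[0],d[1]), np.degrees(np.arctan2(d[1],d[0]))%360)
E
```

```text
time_s: 18.27
position: [0.4959, 0.0901, 0.1922]
orientation: [-179.9, -0.0, 11.3]
force: [-0.7, 1.3, 2.9]
finger_gap: 0.267
t 18.27 pos [0.4959 0.0901 0.1922] ori [-179.88   -0.     11.28] F [-0.7  1.3  2.9] M [ 0.19 -0.11  0.04] gap 23.2
[-21.  -56.7  -2.1] 60.41456589863711 249.70623214742318
```

```bash
python3 -m handwheel '[[0.0121,-0.0035,0,0,0.015],[0.0125,-0.0009,0,0,0.015],[0.0124,0.0018,0,0,0.015],[0.0118,0.0043,0,0,0.015],[0.0106,0.0066,0,0,0.015],[0.0091,0.0087,0,0,0.015],[0.007,0.0104,0,0,0.015],[0.0047,0.0117,0,0,0.015],[0.0011,0.0062,0,0,0.015],[0,0,0,0,0.015],[0,0,0,0,0.015]]'; python3 - <<'E'
from h import *
s=st(); R=rot(s["orientation"]); C=np.array([.5275,.0386,.19])
d=(R.T@(s["position"]-C))*1000; print(d.round(1), np.hypot(d[0],d[1]), np.degrees(np.arctan2(d[1],d[0]))%360)
im=get_image("side"); save(im,"s13",(300,150,380,210),9); print(im["T"][:3,3])
im=get_image("top"); save(im,"t13",(240,150,400,270),5)
E
```

```text
time_s: 19.65
position: [0.5848, 0.0585, 0.1926]
orientation: [179.9, -0.1, 11.2]
force: [1.9, -0.8, 3.0]
finger_gap: 0.265
t 19.65 pos [0.5848 0.0585 0.1926] ori [ 1.7988e+02 -8.0000e-02  1.1180e+01] F [ 1.9 -0.8  3. ] M [-0.31 -0.16  0.08] gap 23.0
[60.  -8.4 -2.5] 60.628133347162596 352.03509817866467
[0.09953685 0.69370204 0.75314409]
```

View pics/s13.png

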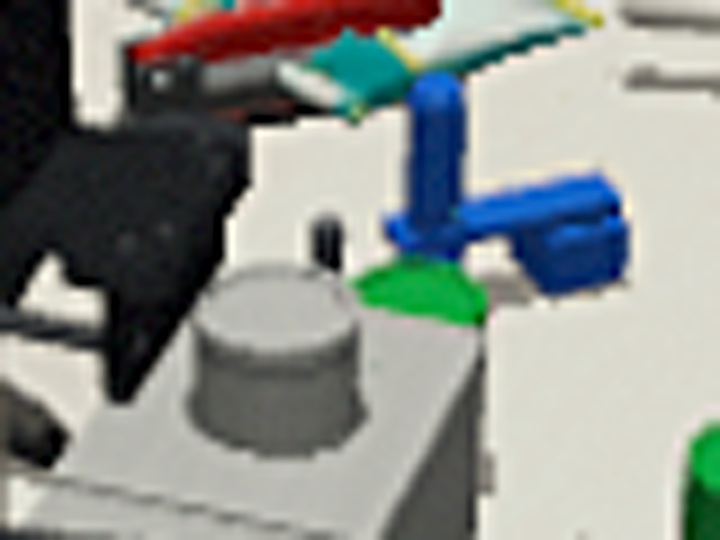

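View pics/t13.png

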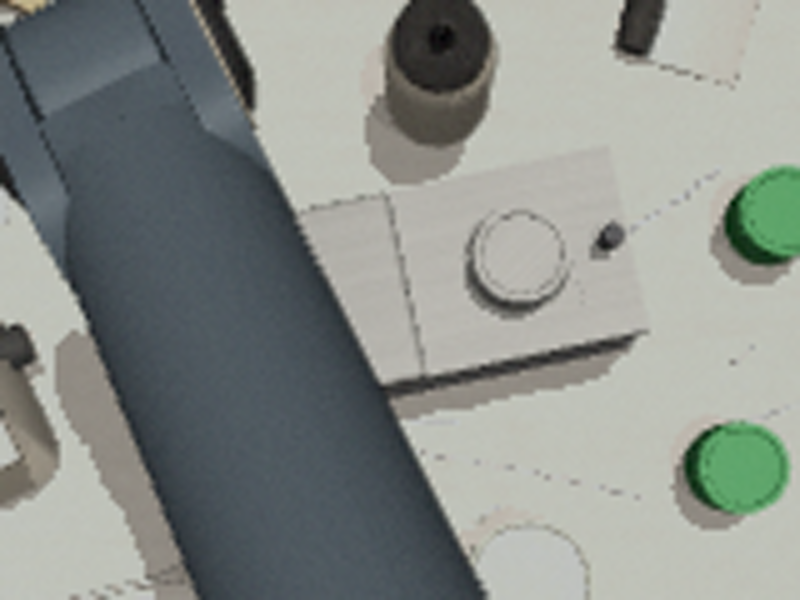

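```bash
python3 -m handwheel '[[0.0008,0.0066,0,0,0.015],[0,0.0066,0,0,0.015],[-0.0006,0.0066,0,0,0.015],[0,0,0,0,0.015],[0,0,0,0,0.015]]'; python3 - <<'E'
from h import *
s=st(); R=rot(s["orientation"]); C=np.array([.5275,.0386,.19])
d=(R.T@(s["position"]-C))*1000; print(d.round(1), np.hypot(d[0],d[1]), np.degrees(np.arctan2(d[1],d[0]))%360)
im=get_image("side"); save(im,"s14",(310,160,370,205),12)
im=get_image("wrist"); save(im,"w14")
E
```

```text
time_s: 20.38
position: [0.5883, 0.0393, 0.1923]
orientation: [179.9, 0.0, 11.2]
force: [0.4, -0.9, 4.7]
finger_gap: 0.271
t 20.38 pos [0.5883 0.0393 0.1923] ori [1.7993e+02 1.0000e-02 1.1160e+01] F [ 0.4 -0.9  4.7] M [-0.02  0.06 -0.02] gap 23.6
[59.7 11.1 -2.3] 60.76724171403139 10.502229762242019
```

View pics/s14.png

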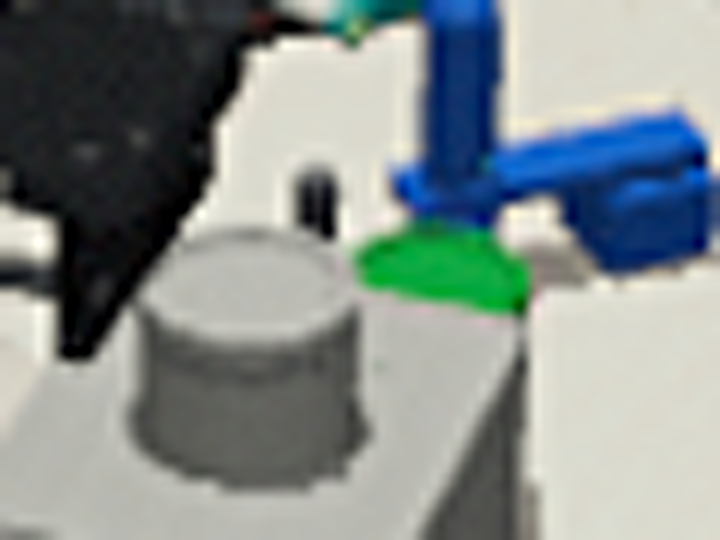

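```bash
python3 -m handwheel '[[0,0,0,0,0.045],[0,0,0,0,0.045],[0,0,0,0,0.045],[0,0,-0.01,0,0.045],[0,0,-0.03,0,0.045],[0,0,-0.04,0,0.045],[0,0,-0.02,0,0.045],[0,0,0,0,0.08],[0,0,0,0,0.087]]'; python3 - <<'E'
from h import *
s=st(); 
im=get_image("wrist"); save(im,"w15"); im=get_image("side"); save(im,"s15",(250,130,380,230),6)
E
```

```text
time_s: 21.6
position: [0.5877, 0.0399, 0.2915]
orientation: [180.0, 0.1, 11.2]
force: [-0.4, -0.1, -1.2]
finger_gap: 0.664
t 21.6 pos [0.5877 0.0399 0.2915] ori [1.7999e+02 8.0000e-02 1.1180e+01] F [-0.4 -0.1 -1.2] M [-0.04 -0.08  0.03] gap 57.8
```

View pics/w15.png

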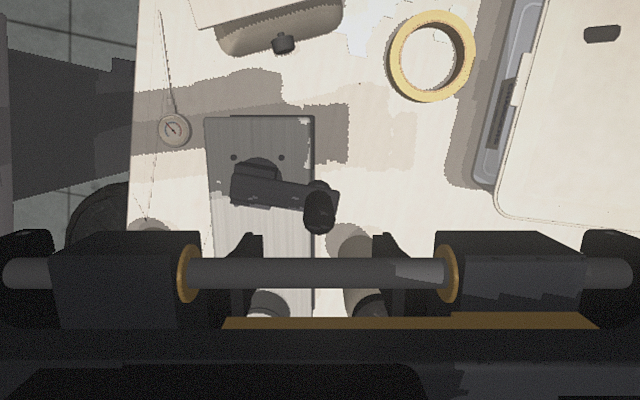

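View pics/s15.png

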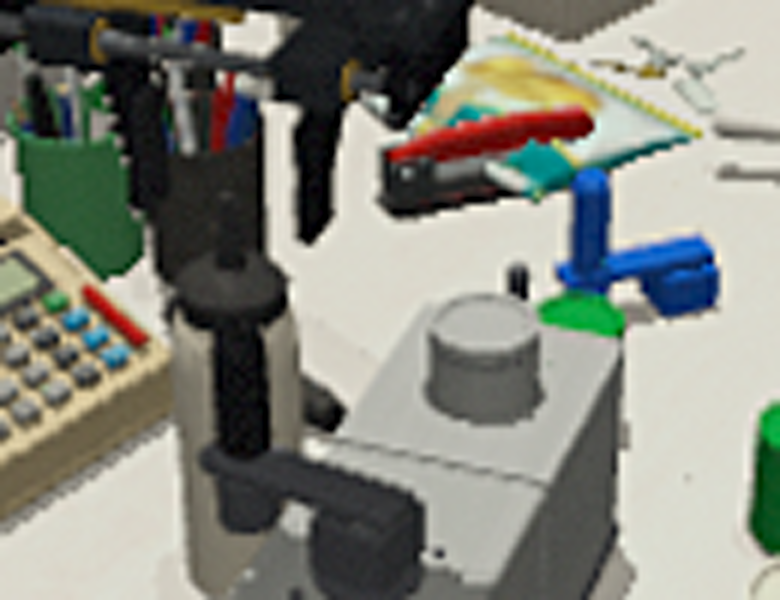

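```bash
python3 - <<'E'
from h import *
im=get_image("side"); cv2.imwrite("pics/side16.png",im["color"][:,:,::-1])
a=cv2.imread("pics/side0.png"); b=cv2.imread("pics/side16.png")
W=np.array([.5564,-.1086])
t=np.linspace(0,2*np.pi,200)
def ell(z,r): return np.array([proj(im,(W[0]+r*np.cos(x),W[1]+r*np.sin(x),z)) for x in t])
x0,y0,k=305,160,12
def draw(img,curves,name):
    c=cv2.resize(img[y0:y0+50,x0:x0+65],None,fx=k,fy=k,interpolation=cv2.INTER_CUBIC)
    for e,col in curves: cv2.polylines(c,[np.int32(((e-[x0,y0]+.5)*k).round())],True,col,1)
    cv2.imwrite(name,c)
draw(a,[(ell(.125,.029),(0,0,255)),(ell(.123,.026),(255,0,0))],"pics/e0.png")
draw(b,[(ell(.125,.029),(0,0,255)),(ell(.163,.026),(255,0,0))],"pics/e1.png")
E
```

```text
(no output)
```

View pics/e0.png

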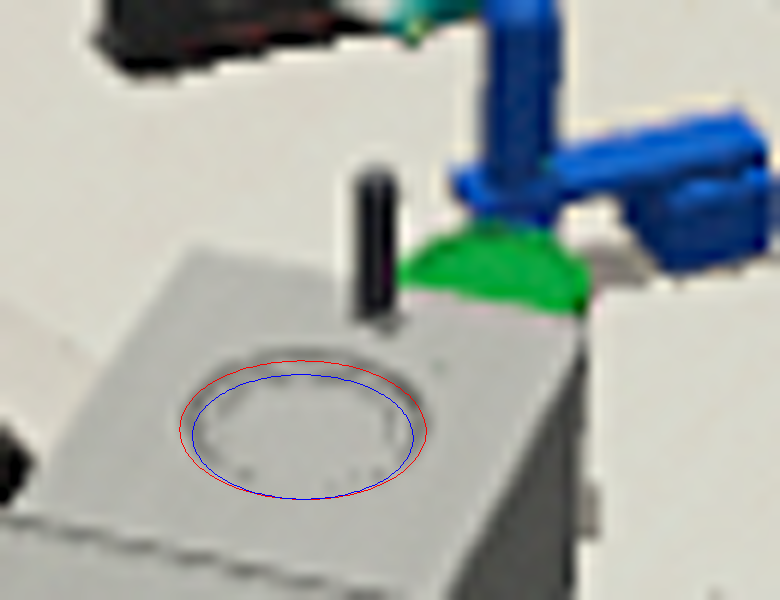

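View pics/e1.png

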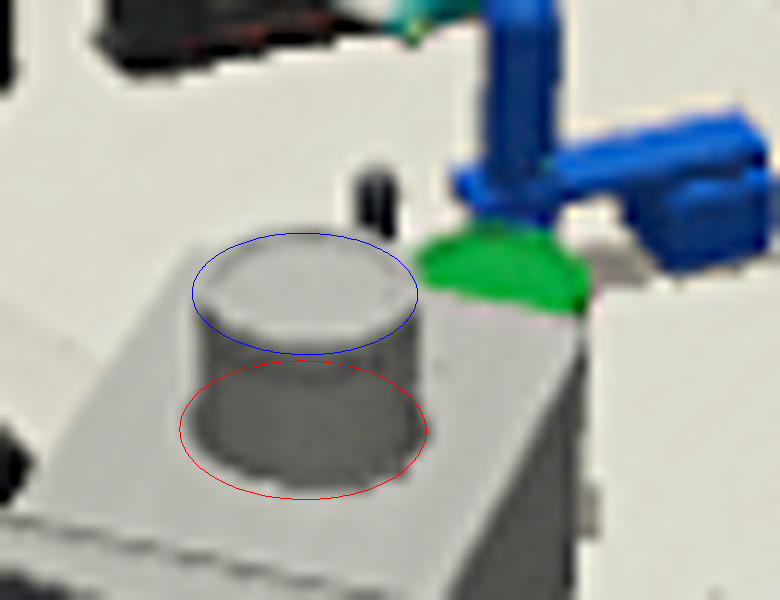

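```bash
python3 - <<'E'
import cv2,numpy as np
a=cv2.imread("pics/side0.png",0).astype(float); b=cv2.imread("pics/side16.png",0).astype(float)
for n,i in(("a",a),("b",b)):
    print(n,[ (r,round(i[r,326:334].mean())) for r in range(174,206)])
E
```

```text
a [(174, 214), (175, 214), (176, 215), (177, 215), (178, 215), (179, 215), (180, 217), (181, 213), (182, 195), (183, 183), (184, 182), (185, 182), (186, 181), (187, 182), (188, 185), (189, 140), (190, 157), (191, 146), (192, 174), (193, 185), (194, 183), (195, 182), (196, 182), (197, 182), (198, 182), (199, 181), (200, 179), (201, 180), (202, 181), (203, 182), (204, 182), (205, 182)]
b [(174, 217), (175, 218), (176, 219), (177, 221), (178, 213), (179, 160), (180, 167), (181, 186), (182, 187), (183, 186), (184, 186), (185, 186), (186, 188), (187, 191), (188, 143), (189, 96), (190, 85), (191, 81), (192, 92), (193, 96), (194, 96), (195, 95), (196, 96), (197, 96), (198, 93), (199, 88), (200, 125), (201, 182), (202, 188), (203, 186), (204, 184), (205, 185)]
```

```bash
python3 - <<'E'
from h import *
go((.5564,-.1086,.180),11.1)
E
python3 -m handwheel '[[-0.006,0.015,0,0,0],[-0.0135,0.031,0,0,0],[-0.0135,0.031,0,0,0],[-0.0135,0.031,0,0,0],[-0.013,0.031,0.01,0,0],[0,0,0.03,0,0],[0,0,0.035,0,0],[0,0,0.03,0,0],[0,0,0.006,0,0],[0,0,0,0,0]]'; python3 - <<'E'
from h import *
s=st(); go((.5564,-.1086,.171)); im=get_image("side"); save(im,"s17",(250,130,380,230),6)
E
```

```text
tool shift mm [-59.2 139.7 111.2]
tool turn 0.1
time_s: 23.0
position: [0.5569, -0.1083, 0.1817]
orientation: [180.0, -0.0, 11.2]
force: [0.1, 0.5, 1.0]
finger_gap: 0.008
t 23.0 pos [ 0.5569 -0.1083  0.1817] ori [ 1.7999e+02 -1.0000e-02  1.1150e+01] F [0.1 0.5 1. ] M [-0.   -0.14 -0.03] gap 0.7
tool shift mm [-0.6  0.2 10.7]
```

View pics/s17.png

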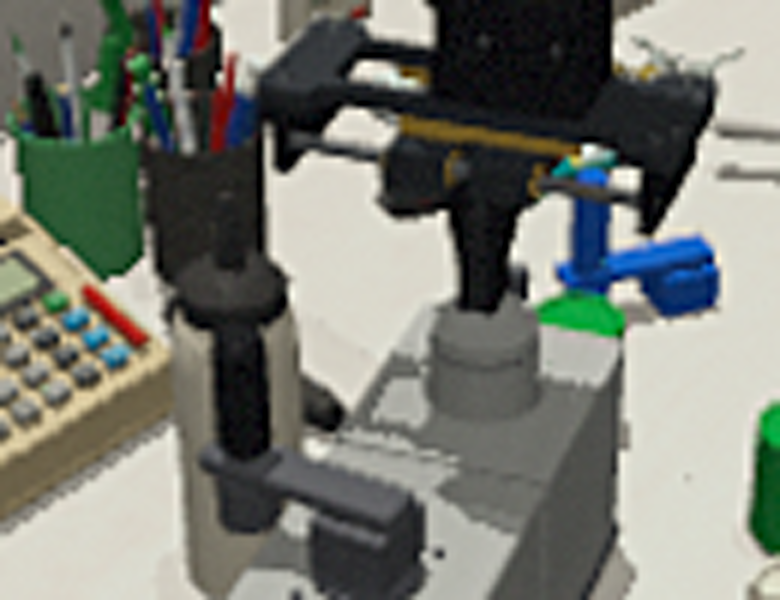

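Now probe the insert's top gently, then the post's top, for a relative height.

```bash
python3 -m handwheel '[[0,0,0.004,0,0],[0,0,0.004,0,0],[0,0,0.001,0,0],[0,0,0,0,0]]'; python3 -m handwheel '[[0,0,0.0007,0,0],[0,0,0,0,0]]'; python3 -m handwheel '[[0,0,0.0007,0,0],[0,0,0,0,0]]'
```

```text
time_s: 23.55
position: [0.5568, -0.1077, 0.1723]
orientation: [180.0, 0.0, 11.2]
force: [-0.6, 0.4, 1.0]
finger_gap: 0.002
time_s: 23.8
position: [0.5568, -0.1077, 0.1716]
orientation: [180.0, -0.0, 11.2]
force: [-0.3, -1.1, -0.3]
finger_gap: 0.007
time_s: 24.05
position: [0.557, -0.1077, 0.1712]
orientation: [180.0, -0.0, 11.2]
force: [-0.9, -0.3, 1.7]
finger_gap: 0.003
```

```bash
python3 -m handwheel '[[0,0,0.0005,0,0],[0,0,0,0,0]]'; python3 -m handwheel '[[0,0,0.0004,0,0],[0,0,0,0,0]]'
```

```text
time_s: 24.3
position: [0.5572, -0.1077, 0.1711]
orientation: [180.0, -0.1, 11.2]
force: [-0.7, -0.6, 4.6]
finger_gap: 0.007
time_s: 24.55
position: [0.5574, -0.1076, 0.1711]
orientation: [180.0, -0.1, 11.2]
force: [-1.2, -0.1, 7.0]
finger_gap: 0.001
```

```bash
python3 -m handwheel '[[0,0,-0.01,0,0],[0,0.02,-0.003,0,0],[0,0.02,0,0,0],[0,0.010,0,0,0],[0,0,0.006,0,0],[0,0,0.005,0,0],[0,0,0,0,0]]'; python3 -m handwheel '[[0,0,0.001,0,0],[0,0,0,0,0]]'; python3 -m handwheel '[[0,0,0.0006,0,0],[0,0,0,0,0]]'
```

```text
time_s: 25.42
position: [0.5664, -0.1558, 0.1717]
orientation: [-180.0, 0.0, 11.3]
force: [0.1, 0.0, -0.1]
finger_gap: 0.006
time_s: 25.68
position: [0.5665, -0.1558, 0.1714]
orientation: [-180.0, 0.0, 11.2]
force: [-1.3, 0.7, 4.5]
finger_gap: 0.007
time_s: 25.92
position: [0.5665, -0.1559, 0.1714]
orientation: [-180.0, -0.0, 11.2]
force: [-2.3, 2.3, 8.6]
finger_gap: 0.005
```

```bash
python3 -m handwheel '[[0,0,-0.012,0,0.01],[0,0,-0.03,0,0.087],[0,-0.015,0,0,0.087],[0,-0.02,0,0,0.087],[0,-0.012,0,0,0.087],[0,0,0,9.2,0.087],[0,0,0,9.2,0.087],[0,0,0,9.2,0.087],[0,0,0,9.2,0.087],[0,0,0,9.2,0.087],[0,0,0,0,0.087],[0,0,0,0,0.087]]'; python3 - <<'E'
from h import *
s=st(); go((.5564,-.1086,.139),-35)
im=get_image("wrist"); save(im,"w18")
im2=get_image("top"); save(im2,"t18",(270,150,400,250),6)
e=[proj(im,(.5564+.026*np.cos(x),-.1086+.026*np.sin(x),.163)) for x in np.linspace(0,6.28,5)]; print(np.round(e,1), proj(im,(.5564,-.1086,.163)))
E
```

```text
time_s: 27.42
position: [0.5571, -0.1101, 0.2121]
orientation: [180.0, 0.0, -34.6]
force: [-0.4, -0.1, -0.2]
finger_gap: 0.997
t 27.43 pos [ 0.5571 -0.1101  0.2121] ori [ 1.7998e+02  4.0000e-02 -3.4650e+01] F [-0.4 -0.1 -0.2] M [-0.02 -0.08 -0.04] gap 86.7
tool shift mm [-1.4 -0.9 73.1]
tool turn 0.4
[[350.1 204.1]
 [293.9 194.1]
 [284.9 246.9]
 [338.9 256.2]
 [350.2 204.2]] [316.98484095 225.92601349]
```

View pics/w18.png

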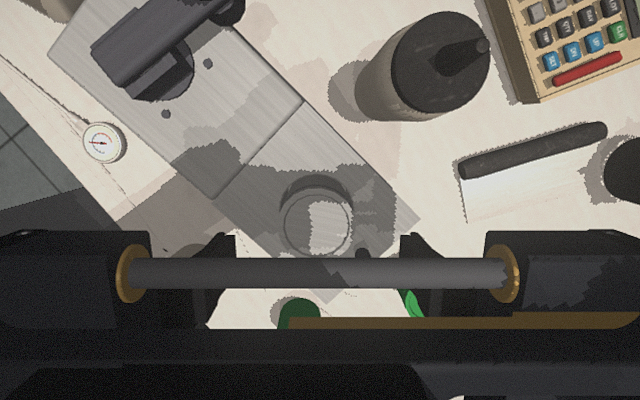

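```bash
python3 -m handwheel '[[-0.0005,-0.001,0.015,0,0.087],[0,0,0.025,0,0.087],[0,0,0.02,0,0.087],[0,0,0.012,0,0.087],[0,0,0,0,0.087]]'; python3 - <<'E'
from h import *
s=st(); im=get_image("wrist"); save(im,"w19")
im2=get_image("side"); save(im2,"s19",(270,100,400,200),6)
E
```

```text
time_s: 28.15
position: [0.5568, -0.1095, 0.1392]
orientation: [180.0, 0.1, -34.8]
force: [-0.4, -0.5, -0.4]
finger_gap: 1.0
t 28.15 pos [ 0.5568 -0.1095  0.1392] ori [ 1.7995e+02  1.2000e-01 -3.4800e+01] F [-0.4 -0.5 -0.4] M [-0.03 -0.07 -0.02] gap 87.0
```

View pics/w19.png

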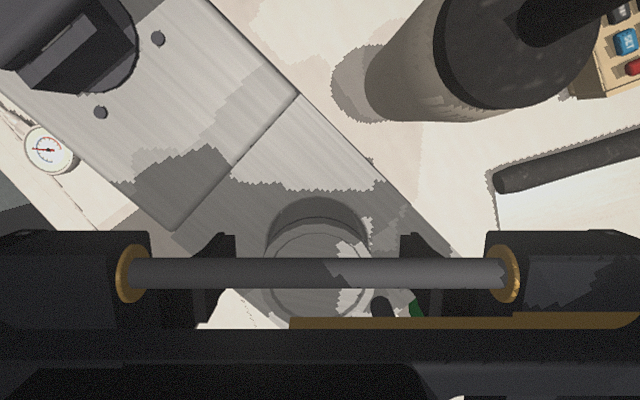

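View pics/s19.png

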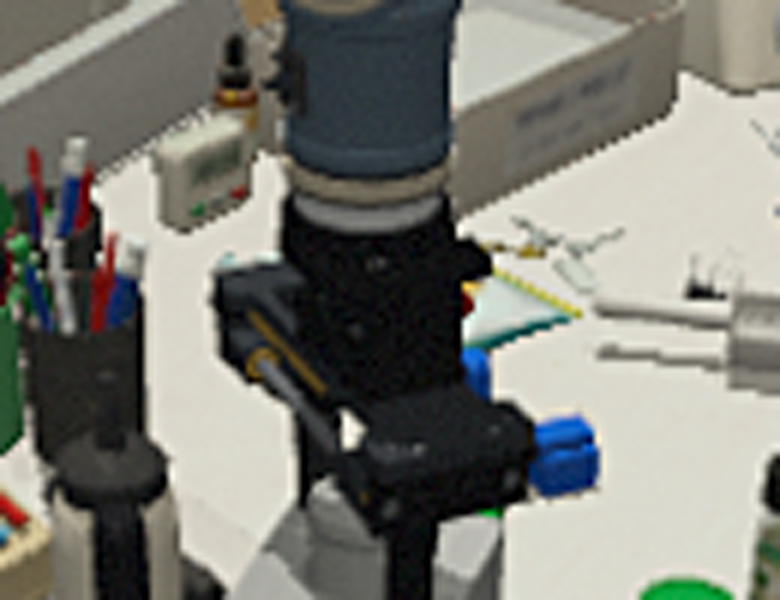

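```bash
python3 -m handwheel '[[0,0,0,0,0.055],[0,0,0,0,0.04],[0,0,0,0,0.04],[0,0,0,0,0.04],[0,0,0,0,0.04],[0,0,0,0,0.04]]'; python3 - <<'E'
from h import *
s=st()
E
```

```text
time_s: 29.0
position: [0.5575, -0.1095, 0.1405]
orientation: [180.0, 0.0, -34.8]
force: [-1.1, 0.5, 1.4]
finger_gap: 0.588
t 29.0 pos [ 0.5575 -0.1095  0.1405] ori [ 1.7999e+02  1.0000e-02 -3.4820e+01] F [-1.1  0.5  1.4] M [ 0.05  0.09 -0.03] gap 51.2
```

```bash
python3 -m handwheel '[[0,0,-0.003,0,0.04],[0,0,-0.008,0,0.04],[0,0,-0.015,0,0.04],[0,0,-0.022,0,0.04],[0,0,-0.03,0,0.04],[0,0,-0.03,0,0.04],[0,0,-0.025,0,0.04],[0,0,-0.015,0,0.04],[0,0,-0.006,0,0.04],[0,0,0,0,0.04]]'; python3 - <<'E'
from h import *
s=st(); go((.49,.13,.30)); im=get_image("wrist"); save(im,"w20")
im2=get_image("side"); save(im2,"s20",(220,60,400,240),3.3)
E
```

```text
time_s: 30.25
position: [0.5573, -0.1095, 0.2942]
orientation: [180.0, 0.0, -34.8]
force: [0.0, -0.9, -2.6]
finger_gap: 0.589
t 30.25 pos [ 0.5573 -0.1095  0.2942] ori [ 1.7998e+02  2.0000e-02 -3.4810e+01] F [ 0.  -0.9 -2.6] M [-0.03  0.01 -0.03] gap 51.2
tool shift mm [-192.  -158.2   -5.8]
```

View pics/s20.png

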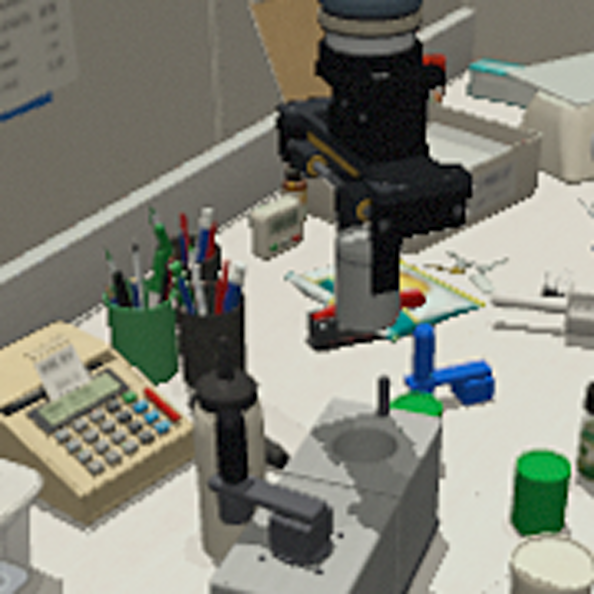

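View pics/w20.png

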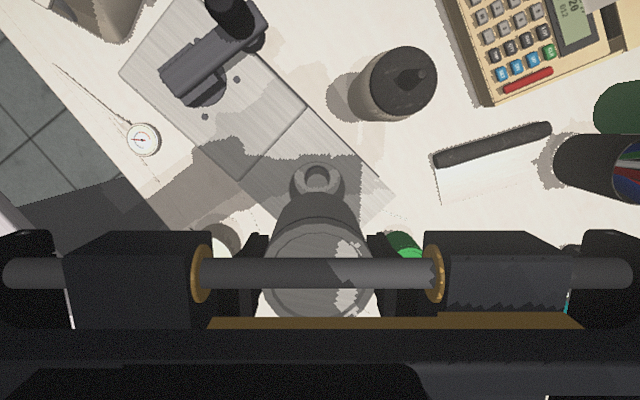

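```bash
python3 -m handwheel '[[-0.008,-0.007,0,0,0.04],[-0.018,-0.015,-0.003,0,0.04],[-0.026,-0.021,-0.003,0,0.04],[-0.03,-0.025,0,0,0.04],[-0.03,-0.025,0,0,0.04],[-0.03,-0.025,0,0,0.04],[-0.026,-0.021,0,0,0.04],[-0.016,-0.013,0,0,0.04],[-0.008,-0.006,0,0,0.04],[0,0,0,0,0.04]]'; python3 - <<'E'
from h import *
s=st(); im=get_image("wrist"); save(im,"w21"); np.save("w21.npy",im["T"])
print([(np.round(d["centre"],3).tolist(),round(d["p"],2)) for d in look_for("pan_centre",im)])
im2=get_image("top"); save(im2,"t21",(150,150,330,290),4)
E
```

```text
time_s: 31.6
position: [0.4895, 0.1308, 0.3006]
orientation: [180.0, -0.0, -34.7]
force: [0.8, 0.2, -2.9]
finger_gap: 0.591
t 31.6 pos [0.4895 0.1308 0.3006] ori [ 1.7999e+02 -1.0000e-02 -3.4700e+01] F [ 0.8  0.2 -2.9] M [-0.03 -0.06 -0.02] gap 51.4
[([0.488, 0.266, 0.128], 0.75)]
```

View pics/w21.png

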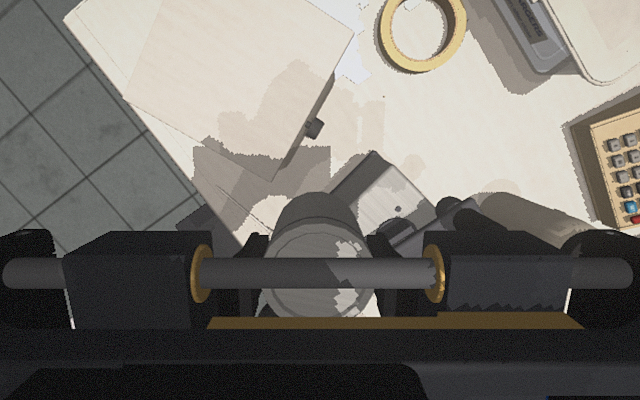

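View pics/t21.png

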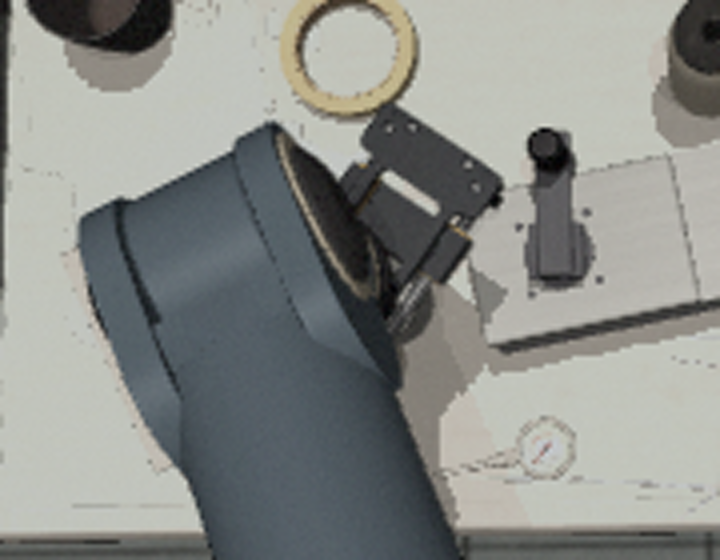

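```bash
python3 - <<'E'
from h import *
im=dict(get_image("wrist")); im["T"]=np.load("w21.npy")
n=at(im,275,180,.124);r=at(im,355,32,.124);l=at(im,124,97,.124)
print(n,r,l,np.linalg.norm(n-r),np.linalg.norm(n-l),"centre",(r+l)/2)
t=get_image("top"); 
c=[at(t,u,v,.124) for u,v in [(165.5,211),(212,190.5),(243,236),(205,266)]]
s=st(); go((.485,.265,.30))
E
python3 - <<'E'
import cv2
a=cv2.imread("pics/top0.png")[175:280,150:265]; cv2.imwrite("pics/pan.png",cv2.resize(a,None,fx=6,fy=5.7,interpolation=cv2.INTER_CUBIC))
E
```

```text
[0.4577295  0.16328567 0.124     ] [0.60105292 0.2325887  0.124     ] [0.38613158 0.31181327 0.124     ] 0.15919959902568473 0.16488392725317974 centre [0.49359225 0.27220099 0.124     ]
t 31.85 pos [0.4904 0.1288 0.3003] ori [179.98  -0.   -34.92] F [-0.  -0.  -3.6] M [-0.06 -0.05  0.03] gap 51.4
tool shift mm [ -82.4 -108.6    0.3]
```

View pics/pan.png

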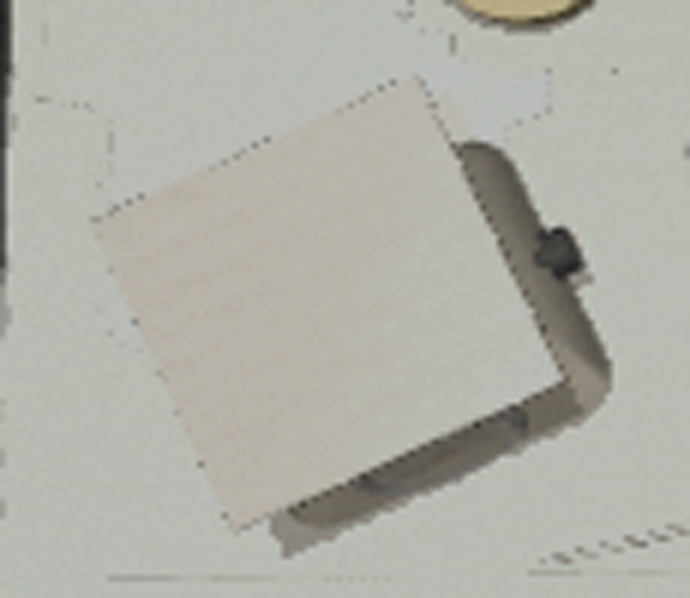

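```bash
python3 -m handwheel '[[-0.007,-0.0105,0,0,0.04],[-0.014,-0.02,0,0,0.04],[-0.02,-0.027,0,0,0.04],[-0.02,-0.027,0,0,0.04],[-0.012,-0.018,0,0,0.04],[-0.007,-0.01,0.01,0,0.04],[0,0,0.02,0,0.04],[0,0,0.03,0,0.04],[0,0,0.025,0,0.04],[0,0,0.018,0,0.04],[0,0,0.01,0,0.04],[0,0,0.006,0,0.04],[0,0,0,0,0.04],[0,0,0,0,0.04]]'; python3 - <<'E'
from h import *
s=st(); im=get_image("wrist"); save(im,"w22")
im2=get_image("side"); save(im2,"s22",(170,180,360,370),3.1)
E
```

```text
time_s: 33.6
position: [0.4891, 0.2682, 0.1822]
orientation: [-179.9, -0.0, -34.8]
force: [0.7, 0.6, -2.7]
finger_gap: 0.588
t 33.6 pos [0.4891 0.2682 0.1822] ori [-1.7992e+02 -5.0000e-02 -3.4820e+01] F [ 0.7  0.6 -2.7] M [-0.01 -0.07 -0.  ] gap 51.1
```

View pics/s22.png

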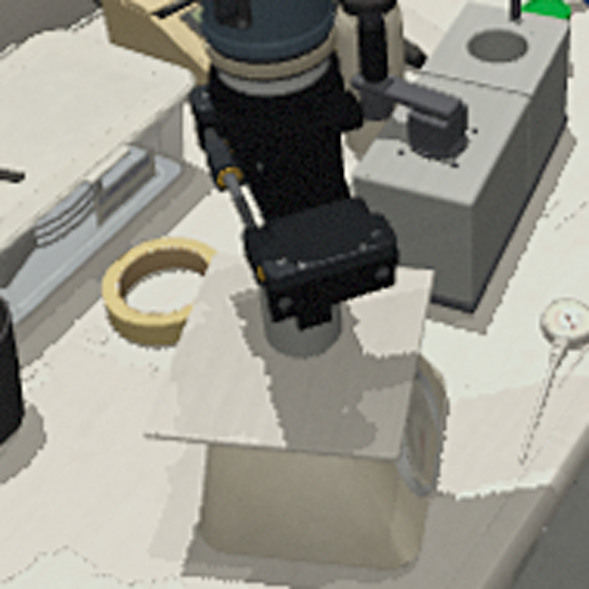

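View pics/w22.png

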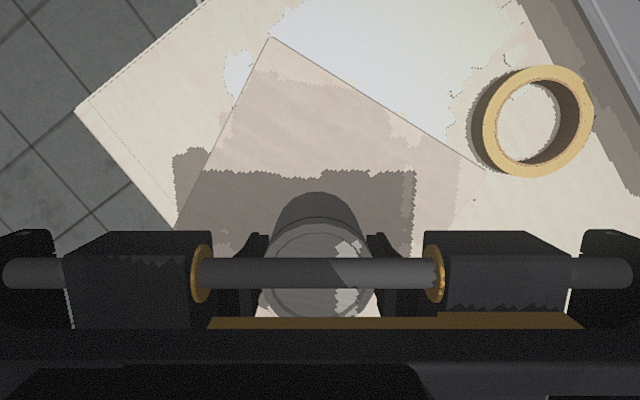

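```bash
python3 -m handwheel '[[0,0,0.004,0,0.04],[0,0,0.004,0,0.04],[0,0,0.002,0,0.04],[0,0,0.001,0,0.04],[0,0,0,0,0.04]]'; python3 -m handwheel '[[0,0,0.0008,0,0.04],[0,0,0,0,0.04]]'
```

```text
time_s: 34.33
position: [0.4887, 0.2679, 0.1703]
orientation: [180.0, 0.0, -34.8]
force: [-0.4, 0.0, -2.9]
finger_gap: 0.588
time_s: 34.58
position: [0.4887, 0.2678, 0.1697]
orientation: [-180.0, -0.0, -34.8]
force: [0.1, 0.6, -3.7]
finger_gap: 0.586
```

```bash
python3 -m handwheel '[[0,0,0.0007,0,0.04],[0,0,0,0,0.04]]'; python3 -m handwheel '[[0,0,0.0006,0,0.04],[0,0,0,0,0.04]]'
```

```text
time_s: 34.83
position: [0.4888, 0.268, 0.1695]
orientation: [-180.0, -0.0, -34.8]
force: [-1.8, -1.1, 1.6]
finger_gap: 0.587
time_s: 35.08
position: [0.4889, 0.2681, 0.1694]
orientation: [-180.0, -0.1, -34.8]
force: [-3.7, -0.8, 6.1]
finger_gap: 0.59
```

```bash
python3 -m handwheel '[[0,0,-0.0008,0,0.04],[0,0,0,0,0.053],[0,0,0,0,0.06],[0,0,0,0,0.075],[0,0,0,0,0.08],[0,0,0,0,0.08]]'; python3 - <<'E'
from h import *
s=st(); im2=get_image("side"); save(im2,"s23",(170,180,360,370),3.1)
E
```

```text
time_s: 35.83
position: [0.4888, 0.2678, 0.1691]
orientation: [-180.0, -0.0, -34.8]
force: [-0.0, 0.3, -0.1]
finger_gap: 0.895
t 35.83 pos [0.4888 0.2678 0.1691] ori [-1.800e+02 -1.000e-02 -3.482e+01] F [-0.   0.3 -0.1] M [-0.03 -0.04 -0.03] gap 77.9
```

View pics/s23.png

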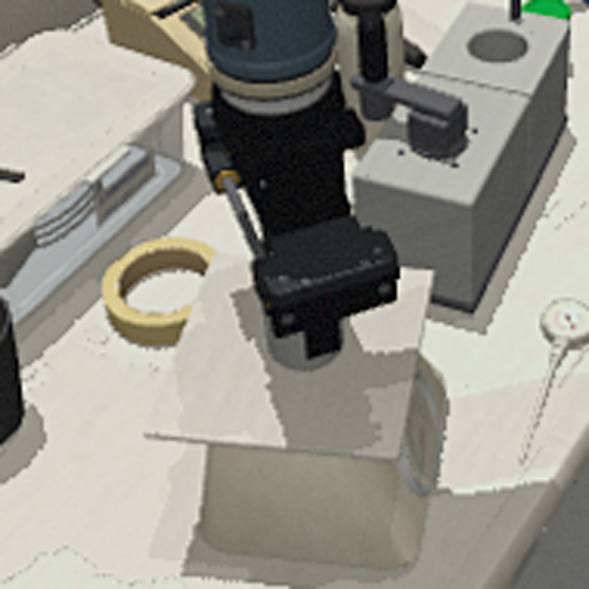

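Released cleanly, so the gripper goes straight up. Then I'll check the whole scene.

```bash
python3 -m handwheel '[[0,0,-0.01,0,0.08],[0,0,-0.025,0,0.08],[0,0,-0.035,0,0.08],[0,0,-0.035,0,0.08],[0,0,-0.02,0,0.08],[0,0,0,0,0.08],[0,0,0,0,0.08]]'; python3 - <<'E'
from h import *
s=st(); im2=get_image("side"); save(im2,"s24"); im=get_image("wrist"); save(im,"w24"); im=get_image("top"); save(im,"t24")
E
```

```text
time_s: 36.75
position: [0.4883, 0.2674, 0.2934]
orientation: [179.9, 0.0, -34.8]
force: [-0.1, -0.6, -0.6]
finger_gap: 0.925
t 36.75 pos [0.4883 0.2674 0.2934] ori [ 1.7993e+02  2.0000e-02 -3.4820e+01] F [-0.1 -0.6 -0.6] M [-0.02 -0.06  0.04] gap 80.4
```

View pics/s24.png

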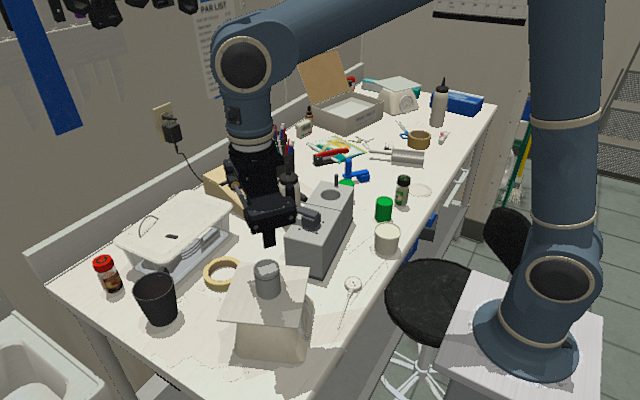

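View pics/w24.png

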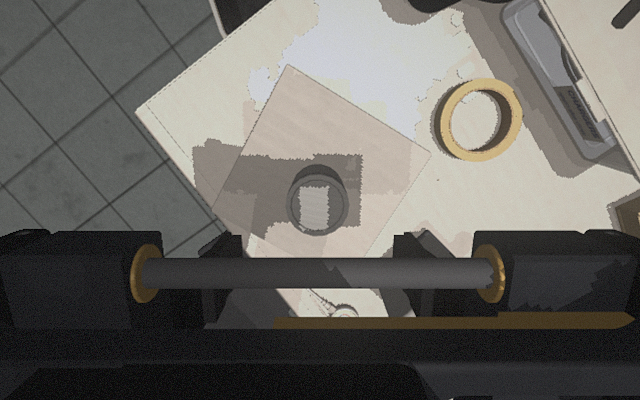

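View pics/t24.png

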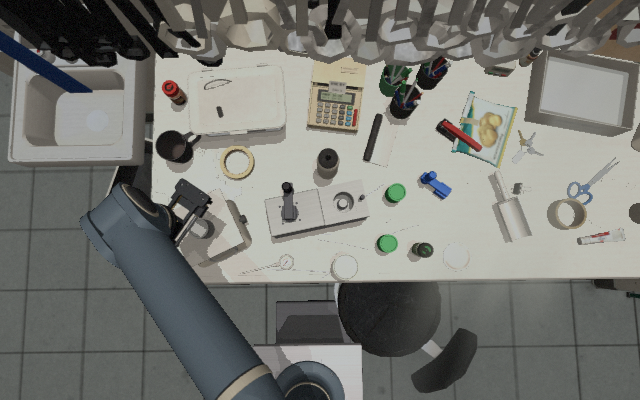

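The insert stands upright in the middle of the pan: side (267,278), wrist (318,205). The crank is on the shaft at top (289,200), the pin shows in the empty well at (344,201), and the bystanders sit at the same pixels as at the start.

```bash
python3 -c "
from workcell import *
print(hand_in()); print(observe()['time_s'])"
```

```text
the job is handed in; nothing more can be done
None
the job is handed in; nothing more can be done
```

The job is done and handed in at about 37 s of the 67 s allowed. The dark steel crank is fully down on the shaft, and I wound it clockwise by about 1.5 turns plus the socket's play. The insert came out of the well and now stands upright near the middle of the scale's pan.

**Last checks:**
- **Crank seating:** the hub met the collar at the expected height, with a clear rise in force.
- **Lift height:** I touched the insert's top and the gauge post's top lightly with the closed fingertips, at about 5–9 N. The insert read 0.3 mm lower than the post (TCP at 171.1 mm against 171.4 mm). I did not correct this.
- **Placing:** contact with the pan came at about 6 N. After release the insert stood upright, and the force reading was near zero.
- **Surroundings:** in the final pictures the crank is still on the shaft, the pin is up in the empty well, and all the other objects look unmoved.

**What disagreed:**
- **Shaft position:** my first reading was about 3 mm off, because I paired one picture with a later camera pose. I found this by re-measuring and corrected it before lowering the crank.
- **Side camera height:** it suggested the insert was up to 1 mm lower than the post. That is within its accuracy, so I relied on the touch measurement.

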